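# Level the texture analyser with a wedge

## Robot

A 7-joint arm with a two-finger parallel gripper is mounted at the origin on a cart in front of the work surface, level with it; the furniture and walls round the work are solid. World frame = base frame: x ahead of the robot, y to its left, z up, the work surface at z = 0. Lengths are in m, angles in rad, forces in N, time in s.
With the tool pointing down it reaches from about 0.4 to 0.9 m from the base axis. Payload 5.6 kg.
Tool frame: the origin (TCP) lies on the front face of the gripper's body, between the roots of the fingers; the fingertips stand 88 mm ahead of it and the grasp point (between the pads) lies 69 mm ahead of it; z points along the fingers, y is the direction in which the jaws open and shut (so a half turn about z gives the same grasp; the last joint's range is limited). The gripper opens to 92 mm and grips with 3 to 60 N. Pads are 20 mm wide; open, the fingers measure 128 mm over their backs; the gripper's body (75 mm by 189 mm) begins 69 mm behind the grasp point.
Start: joints at [-1.18, 0.468, -0.012, 1.603, 0.006, 1.071, -0.056], TCP at [0.273, 0.59, 0.303] pointing down, gripper open.
Joint ranges: [-2.53, 2.53], [-0.31, 2.02], [-1.57, 1.55], [0.28, 2.44], [-1.29, 4.43], [0.15, 1.84], [-2.92, 2.92]. Speed limits (rad/s): [2.57, 2.57, 3.14, 3.14, 3.14, 3.14, 3.14].

## Interface

Orientations are given as a rotation vector (axis times angle).
In Python, from rig import sensors, eyes, ticket gives the robot as it stands.
- The arm moves only by the tool arm_command, never from a script. Its argument "series" is a list of rows, each an object with "slide": the shift along the tool's x, y, z in m, a list of three; "angular": the turn, a rotation vector about the tool's x, y, z in degrees, a list of three. A call has 1 to 12 rows; each row shifts and turns the commanded pose from where the row before left it, along the tool's axes as they then stand; what a row does not reach is not made up. A row lasts 1/10 s, in which the tool goes at most 50 mm and 8.59 degrees, less where a joint would pass 70% of its speed; a pose out of reach is approached as far as the arm can. A call with a gripper value outside its range is refused whole. "grip" is the finger opening in m, from 0 to 0.0919, set as the call begins (left out, the last holds). The fingers move at their own pace and stop on an object; "force" is the grip in N (left out, the last holds). Time passes only in rows, so rows that do not move let the fingers close. It gives the time, the measured TCP pose, the force and the opening at its end, in the units of the state.
- sensors.get_state(): the state, without advancing time (a new reading comes with each control period).
- eyes.capture(name): name is "side" or "top" or "wrist"; returns a dict with "img" (400x640x3 uint8, red, green, blue), "fx", "fy", "cx", "cy" (pixels), "k1" (the pictures are not rectified: a ray, as slopes to the right and down, at radius r is drawn at 1 + k1 r^2 times it, then the intrinsics apply), "camera_from_world" (4x4, takes a point from world to camera coordinates). Camera axes: x right, y up, looking along -z (the intrinsics and any distortion apply to the point x, -y, -z); pixel columns grow to the right and rows downward; lengths in m; the calibration is good to about 2 mm. A picture is of the moment at which its call begins. There is no depth.
- ticket.finish_job(): hands the job in, once; it reports no verdict.
The state is a dict: "clock": time; "joint_pos": joint angles; "qd": joint speeds; "joint_efforts": joint torques, N m; "tool_pos": TCP position; "orientation": TCP orientation; "contact_force": force on the tool from outside, world axes, zero at the start; "ft_torque": the same for the moment, N m; "width": finger opening in m.
Only numpy, scipy, OpenCV 4.12 (cv2) and the standard library are available. Lean on these libraries where they do the work, as an engineer would, in place of code of your own. Each camera call takes 0.05 s, during which the arm holds its last target.

## Task

The texture analyser on the right sits nose-down. Slide the orange levelling wedge, thin end first, under the rubber foot in the middle of its front and work it in until the brass pointer on the analyser's right side stands level with the red index on the post, and leave the wedge there carrying the analyser. Keep the hand from leaning on or lifting the analyser itself, leave the index as it is set, and do not disturb the other things.

Things in the scene. Friction and masses are not known exactly. Their poses are not given: they have to be found in the camera images.
- wedge: Loose orange levelling wedge, 190 x 40 mm, 0.22 kg, lying flat. Origin: centre of the underside; +x to the thin end (toe), z up. Top a plane: 4 mm high at the toe (x = +95 mm), 0.18 mm per mm up to 38.2 mm at the upright heel face (x = -95 mm). Parallel upright flanks to pinch across the 40 mm; centre of mass 25 mm from the origin towards the heel. It holds by friction under load.
- wedge_toe (a point): Middle of the wedge's thin end, 2 mm above its sole.
- wedge_heel (a point): Middle of the wedge's upright heel face (40 mm wide, 38 mm high), 16 mm above its sole; this is the face to push on.
- analyser_bed: Steel bed fixed to the bench (place and yaw vary). Origin: on the bench under the housing's middle; +x from the analyser's front to its back, +y to the left seen from the front, z up. A flat bar 22 x 6 mm along the right side (y = -132 mm) carries the datum post (120 mm high) at x = -87, y = -138 mm. The bench under the housing is bare up to x = 100 mm in the middle.
- analyser: White texture analyser: housing 200 deep, 210 wide, 60 mm high; column, arm and probe above, to 320 mm. Hinged at the back; origin on the hinge (bed x 90, z 22 mm). At rest nose-down 0.049 rad on two 22 mm corner feet at y = -85 and +85 mm. Upright front face at bed x = -100 mm, from 27 to 87 mm above the bench. Presses on what lifts its rubber foot with 4.5 to 12.5 N.
- front_edge (a point): Middle of the lower front edge of the analyser's housing, the mouth into which the wedge goes.
- rubber_foot: Rubber bar under the housing's middle, crosswise, 36 mm wide, 16 mm thick, 25 mm behind the front face (bed x = -75, y = 0); lowest line 12 mm above the bench at rest, 16 mm below the housing. It yields 1 mm per 1.5 N (3 to 8.5 mm in all, unknown beforehand), so the analyser rises only some way after the wedge first touches it. This body's origin is on the hinge, not at the foot.
- pointer_tip (a point): Tip of the brass pointer at the front of the analyser's right flank (bed x = -87, y = -121 mm). It goes up by about 1.07 mm for each mm that the housing rises at the rubber foot.
- index_tip (a point): Tip of the red index on the datum post, beside the pointer's path (bed y = -123 mm). It stands 6 to 13 mm above the pointer at the start and is level with it when the job is done. It can be shifted by a hard knock only.
- red_jar: Bystander: sample jar with a red lid, 48 mm across, 72 mm high; origin under its centre.
- blue_jar: Bystander: sample jar with a blue lid, 48 mm across, 72 mm high; origin under its centre.
- tape: Bystander: roll of paper tape lying flat, 72 mm across, 19 mm high; origin under its centre.
- calculator: Bystander: dark pocket calculator in front of the portable scale, 125 x 72 x 16 mm; origin under its centre, long side along x.
- timer: Bystander: white three-key timer lying flat, 66 x 62 x 21 mm; origin under its centre.
- reagent: Bystander: amber reagent bottle, 58 mm across, 121 mm high; origin under its centre.

How it is judged:
On the way, in this order (a step that is already met when the one before it is completed fails the run):
1. The wedge lies flat with its thin end under the analyser's front, at least 10 mm past the front face and in the middle between the corner feet (x of wedge_toe in the frame of analyser_bed above -0.09 m and angle between wedge's own z axis and vertical below 0.06 rad and y of wedge_toe in the frame of analyser_bed between -0.04 and 0.04 m and y of wedge_heel in the frame of analyser_bed between -0.045 and 0.045 m), for 0.2 s.
2. The pointer stands within 1.5 mm of the red index's height, with the wedge bearing on the rubber foot (z of pointer_tip in the frame of index_tip between -0.0015 and 0.0015 m and contact force between wedge and rubber_foot above 2 N), for 0.3 s.
At the end, for the whole second after the job is handed in: The pointer tip is within 1.5 mm of the red index's height; the wedge lies flat (within 0.06 rad), its toe within 40 mm and its heel within 45 mm of the analyser's middle line, the toe at least 60 mm past the front face; it carries the rubber foot (more than 2 N) and is at rest (all of step 2 and y of wedge_toe in the frame of analyser_bed between -0.04 and 0.04 m and y of wedge_heel in the frame of analyser_bed between -0.045 and 0.045 m and angle between wedge's own z axis and vertical below 0.06 rad and x of wedge_toe in the frame of analyser_bed above -0.04 m and linear speed of wedge below 0.01 m/s); the robot touches nothing.
It fails at once if the hand or arm presses on the analyser with more than 12 N (contact force between any of the arm, the fingers and analyser above 12 N).
It fails at once if the red index is shifted on its post by more than 2 mm (distance of index_tip from where it was at the start of the episode above 0.002 m).
It fails at once if a bystander is shifted by more than 20 mm (distance of any of red_jar, blue_jar, tape, calculator, timer, reagent from where it was at the start of the episode above 0.02 m).
It also fails if it takes over 54 s, if anything falls off the work surface, if the arm or the gripper's body presses on something with over 40 N, if the wrist force passes 120 N, or if a joint passes its speed limit or range.

## Working session

There is one attempt and no reset: what is moved stays moved. The work goes in short steps, Python scripts to look and compute and a tool call to move; the robot and the scene stay as the last step left them, time stands still between calls to the robot, and variables do not carry over. Pictures are saved under pics/ and viewed, and the job is handed in when it is done.

Besides the shell and the picture viewer there is one more tool, called after "Request:" by a JSON object that holds its "name" and its "arguments", one argument or row to a line. arm_command: Moves the arm, as the interface text tells. Its arguments: {"type":"object","properties":{"series":{"type":"array"},"grip":{"type":"number"},"force":{"type":"number"}},"required":["series"]}

```bash
mkdir -p pics; ls; cat > h.py <<'E'
import numpy as np, cv2
from rig import sensors, eyes, ticket
def cap(n,f=None):
    c=eyes.capture(n)
    if f: cv2.imwrite('pics/'+f,cv2.cvtColor(c['img'],cv2.COLOR_RGB2BGR))
    return c
def ray(c,u,v):
    x=(u-c['cx'])/c['fx'];y=(v-c['cy'])/c['fy']
    K=np.array([[1,0,0],[0,1,0],[0,0,1.]])
    rd=np.hypot(x,y);r=rd
    for _ in range(50): r=rd/(1+c['k1']*r*r)
    s=r/rd if rd>0 else 1
    d=np.array([x*s,-y*s,-1.])
    M=c['camera_from_world'];R=M[:3,:3];t=M[:3,3]
    return -R.T@t, R.T@d
def onz(c,u,v,z):
    o,d=ray(c,u,v);return o+d*(z-o[2])/d[2]
def tri(c1,p1,c2,p2):
    o1,d1=ray(c1,*p1);o2,d2=ray(c2,*p2)
    A=np.stack([d1,-d2],1);s=np.linalg.lstsq(A,o2-o1,rcond=None)[0]
    a=o1+d1*s[0];b=o2+d2*s[1];return (a+b)/2,np.linalg.norm(a-b)
def proj(c,P):
    M=c['camera_from_world'];p=M[:3,:3]@np.asarray(P,float)+M[:3,3]
    x=p[0]/-p[2];y=-p[1]/-p[2];k=1+c['k1']*(x*x+y*y)
    return np.array([c['cx']+c['fx']*x*k,c['cy']+c['fy']*y*k])
E
python3 - <<'E'
from h import *
for n in ['side','top','wrist']:
    c=cap(n,n+'0.png'); print(n,c['fx'],c['cx'],c['cy'],c['k1'],ray(c,320,200))
print(sensors.get_state())
E
```

```text
pics
side 420.8920754462391 320.38679171712806 194.8811862577209 -0.021019564952738542 (array([ 0.18965941, -1.27213544,  1.00337427]), array([ 0.22866894,  0.74851018, -0.6225687 ]))
top 393.6649695719649 320.43962022702544 202.37952195458743 0.01605379581087415 (array([ 0.29611803, -0.12817001,  1.45006299]), array([ 0.18840147,  0.02742506, -0.98172834]))
wrist 341.948261296705 321.8536806533328 203.6950520139371 -0.04309519477000782 (array([0.21083374, 0.61833363, 0.38377464]), array([ 0.21050631, -0.10422055, -0.97209636]))
{'clock': 0.15, 'joint_pos': array([-1.18004013,  0.46819427, -0.01161202,  1.60337122,  0.00600465,
        1.07139871, -0.0562854 ]), 'qd': array([ 0.00058648, -0.00058163, -0.0008267 , -0.00183899,  0.00027145,
        0.00055155, -0.00017617]), 'joint_efforts': array([ 1.99310416e-04, -5.20953476e+01, -1.25027436e-02, -2.43979740e+01,
       -5.66514325e-02,  1.52893073e-02,  1.22657857e-04]), 'tool_pos': array([0.27309716, 0.58950172, 0.30196344]), 'orientation': array([-6.76035304e-01, -3.06780092e+00,  2.07966199e-03]), 'contact_force': array([ 0.50974297, -1.26424512, -0.18457178]), 'ft_torque': array([ 0.00761492, -0.01278857,  0.00305555]), 'width': 0.09206066224042682}
```

View pics/side0.png

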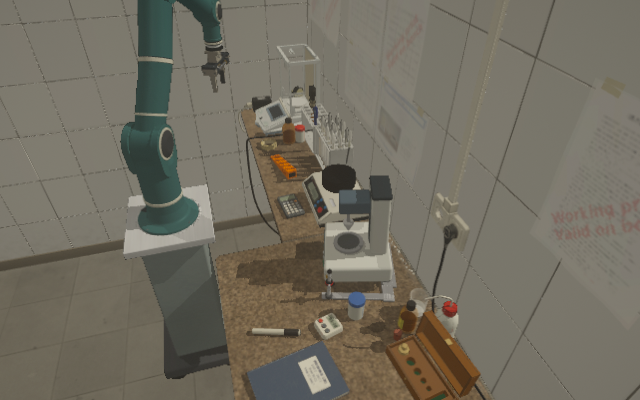

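View pics/top0.png

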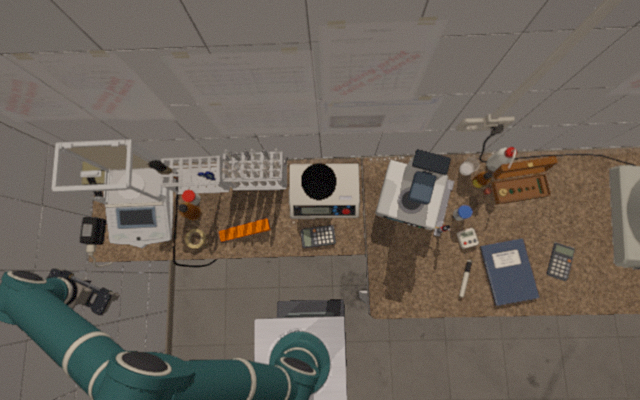

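View pics/wrist0.png

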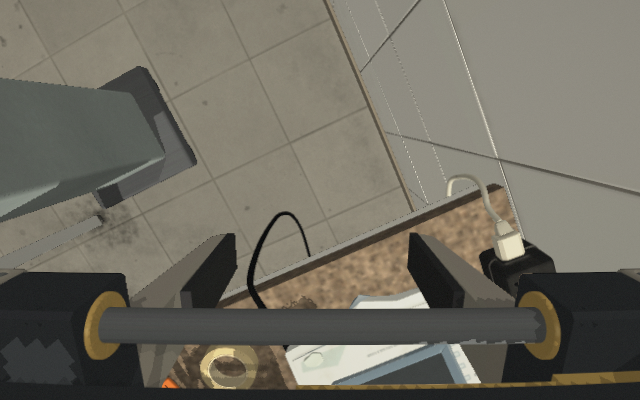

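The top view shows the wedge at about (245,230), in striped shadow. The analyser is yawed at about (415,195), with the datum post near (445,228). I'll enlarge these areas.

```bash
python3 - <<'E'
from h import *
t=cv2.imread('pics/top0.png');s=cv2.imread('pics/side0.png')
a=cv2.resize(t[130:270,170:310],(560,560),interpolation=cv2.INTER_CUBIC);cv2.imwrite('pics/z1.png',a)
a=cv2.resize(t[140:250,365:485],(720,660)[:2],interpolation=cv2.INTER_CUBIC);cv2.imwrite('pics/z2.png',cv2.resize(a,(640,586)))
a=cv2.resize(s[160:320,300:420],(450,600),interpolation=cv2.INTER_CUBIC)
b=cv2.resize(s[130:190,255:315],(350,350),interpolation=cv2.INTER_CUBIC)
o=np.zeros((600,800,3),np.uint8);o[:,:450]=a;o[:350,450:]=b;cv2.imwrite('pics/z3.png',o)
ct=cap('top');cs=cap('side')
for c in(ct,cs):
    h=cv2.cvtColor(c['img'],cv2.COLOR_RGB2HSV)
    m=cv2.inRange(h,(5,190,60),(18,255,255))
    m=cv2.morphologyEx(m,cv2.MORPH_CLOSE,np.ones((5,5)))
    for k in cv2.findContours(m,0,2)[0]:
        if cv2.contourArea(k)>30: 
            r=cv2.minAreaRect(k);print(r,cv2.boxPoints(r).round(1).tolist())
            e=cv2.approxPolyDP(k,2,True);print(e[:,0].tolist(),[onz(c,*p,0).round(3).tolist() for p in e[:,0].tolist()])
E
```

```text
((243.9412078857422, 229.76470947265625), (12.611852645874023, 51.41754913330078), 75.96376037597656) [[217.5, 229.89999389648438], [267.3999938964844, 217.39999389648438], [270.3999938964844, 229.60000610351562], [220.5, 242.10000610351562]]
[[268, 220], [265, 218], [221, 230], [220, 239], [223, 241], [268, 230]] [[0.505, 0.108, 0.0], [0.513, 0.12, 0.0], [0.473, 0.284, 0.0], [0.439, 0.287, 0.0], [0.432, 0.276, 0.0], [0.467, 0.108, 0.0]]
((190.95205688476562, 207.79454040527344), (16.619842529296875, 20.0140380859375), 20.556047439575195) [[179.6999969482422, 214.1999969482422], [186.6999969482422, 195.5], [202.1999969482422, 201.3000030517578], [195.1999969482422, 220.10000610351562]]
[[188, 196], [185, 200], [188, 211], [182, 214], [196, 218], [192, 217], [192, 213], [199, 210], [189, 203]] [[0.606, 0.413, 0.0], [0.591, 0.424, 0.0], [0.549, 0.411, 0.0], [0.538, 0.433, 0.0], [0.521, 0.379, 0.0], [0.525, 0.395, 0.0], [0.54, 0.395, 0.0], [0.551, 0.369, 0.0], [0.579, 0.408, 0.0]]
((481.14190673828125, 178.89865112304688), (10.462287902832031, 9.881049156188965), 54.462318420410156) [[4
[... 747 characters left out ...]
969, 0.0], [0.713, -0.955, 0.0], [0.702, -0.943, 0.0], [0.7, -0.899, 0.0], [0.67, -0.884, 0.0], [0.674, -0.859, 0.0], [0.69, -0.858, 0.0], [0.682, -0.769, 0.0], [0.644, -0.739, 0.0], [0.639, -0.786, 0.0], [0.627, -0.788, 0.0], [0.646, -0.794, 0.0], [0.657, -0.912, 0.0], [0.686, -0.963, 0.0]]
((284.58538818359375, 164.73171997070312), (30.610057830810547, 12.18155288696289), 51.34019088745117) [[270.29998779296875, 156.60000610351562], [279.79998779296875, 149.0], [298.8999938964844, 172.89999389648438], [289.3999938964844, 180.5]]
[[271, 156], [288, 178], [295, 176], [295, 168], [278, 154]] [[0.44, 0.292, 0.0], [0.474, 0.109, 0.0], [0.505, 0.115, 0.0], [0.519, 0.172, 0.0], [0.473, 0.3, 0.0]]
```

View pics/z1.png

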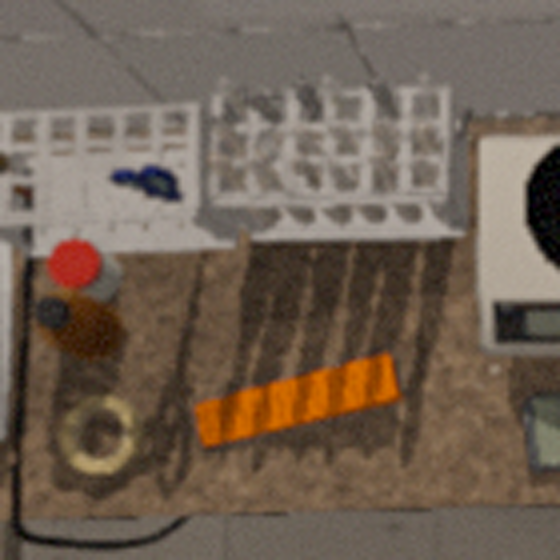

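View pics/z2.png

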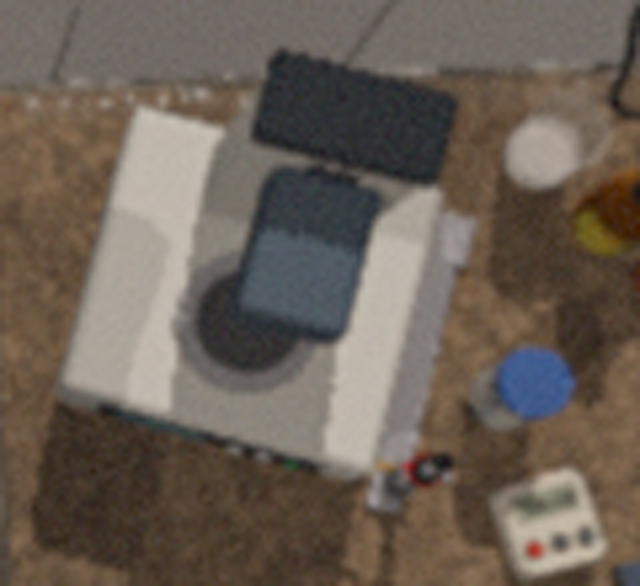

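View pics/z3.png

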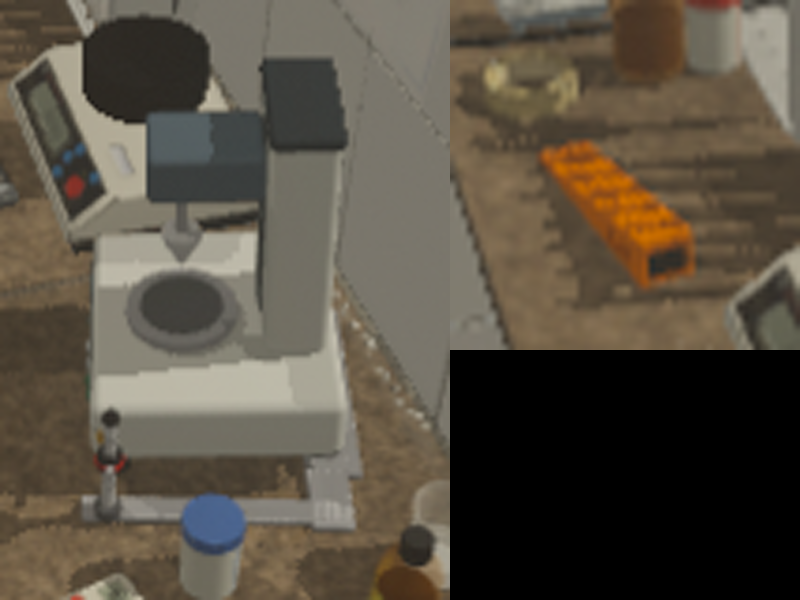

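```bash
python3 - <<'E'
from h import *
c=cap('top');s=cap('side')
Z=lambda x,y:(170+x/4,130+y/4)
for n,p,z in[('h1',(393,352),.0382),('h2',(402,398),.0382),('t1',(193,404),.004),('t2',(205,447),.004)]:
    print(n,onz(c,*Z(*p),z).round(4))
Z=lambda x,y:(365+x/5.333,140+y/5.327)
FL=onz(c,*Z(62,388),.087);FR=onz(c,*Z(366,474),.087);BL=onz(c,*Z(137,108),.097)
print(FL,FR,BL,np.linalg.norm(FL-FR),np.linalg.norm(FL-BL))
d=(FL-FR)[:2];yaw=np.arctan2(d[1],d[0])-np.pi/2
d2=(BL-FL)[:2];yaw2=np.arctan2(d2[1],d2[0]);print(np.degrees([yaw,yaw2]))
for y in (yaw,yaw2):
    R=np.array([[np.cos(y),-np.sin(y)],[np.sin(y),np.cos(y)]]);o=(FL+FR)[:2]/2+R@[.1,0];print(o)
# side zoom3 scale 3.75, off 300,160
S=lambda x,y:(300+x/3.75,160+y/3.75)
print('side FR top',onz(s,*S(93,372),.087),'BR',onz(s,*S(350,372),.097))
print('FL top',onz(s,*S(97,232),.087))
E
```

```text
h1 [0.5066 0.1012 0.0382]
h2 [0.4643 0.0932 0.0382]
t1 [0.4688 0.2933 0.004 ]
t2 [0.4286 0.2813 0.004 ]
[ 0.5056542  -0.28642638  0.087     ] [ 0.44332557 -0.47863933  0.087     ] [ 0.69085149 -0.34469854  0.097     ] 0.2020660199997116 0.19440596866859525
[-17.9662519  -17.46613421]
[ 0.56961372 -0.41337853]
[ 0.56987934 -0.41254706]
side FR top [ 0.45926413 -0.44487486  0.087     ] BR [ 0.65012348 -0.51022001  0.097     ]
FL top [ 0.51181415 -0.28614914  0.087     ]
```

```bash
cat >> h.py <<'E'
from scipy.spatial.transform import Rotation as Rn
def Rt(yaw_x_deg,tilt=0): # tool x heading deg, tool z down; tilt: rotate about tool y
    a=np.radians(yaw_x_deg);x=np.array([np.cos(a),np.sin(a),0]);z=np.array([0,0,-1.]);y=np.cross(z,x)
    return Rn.from_matrix(np.stack([x,y,z],1))*Rn.from_euler('y',tilt,degrees=True)
def plan(pos,R):
    s=sensors.get_state();C=Rn.from_rotvec(s['orientation'])
    d=np.asarray(pos)-s['tool_pos']
    print('pos',s['tool_pos'].round(4),'t',round(s['clock'],2),'F',s['contact_force'].round(1),'w',round(s['width'],4),'j',s['joint_pos'].round(2))
    print('slide now(mm)',(C.inv().apply(d)*1000).round(1),'slide in final frame',(R.inv().apply(d)*1000).round(1),'turn deg',np.degrees((C.inv()*R).as_rotvec()).round(2))
E
python3 - <<'E'
from h import *
c=cap('top')
for z in(0,.06,.1):print(z,onz(c,232,190,z),onz(c,280,188,z),onz(c,225,180,z))
plan([.4756,.148,.25],Rt(101))
s=cap('side')
# check the bed estimate
y=np.radians(-17.7);R=np.array([[np.cos(y),-np.sin(y)],[np.sin(y),np.cos(y)]]);o=np.array([.5698,-.413])
im={'t':c['img'].copy(),'s':s['img'].copy()}
for b in [(-100,105,87),(-100,-105,87),(100,105,97),(100,-105,97),(-100,105,27),(-100,-105,27),(-87,-138,120),(-87,-138,6)]:
    w=np.r_[o+R@np.array(b[:2])/1000,b[2]/1000]
    pt,ps=proj(c,w),proj(s,w);print(b,w.round(3),pt.round(1),ps.round(1))
    for k,p in(('t',pt),('s',ps)): cv2.circle(im[k],tuple(p.round().astype(int)),0,(255,0,0),-1)
a=cv2.resize(im['t'][140:250,365:485],(480,440),interpolation=0);b=cv2.resize(im['s'][220:310,310:400],(320,320),interpolation=0)
q=np.zeros((440,800,3),np.uint8);q[:,:480]=a;q[:320,480:]=b;cv2.imwrite('pics/z4.png',q[:,:,::-1])
E
```

```text
0 [0.6239431  0.24522201 0.        ] [0.62558138 0.06252515 0.        ] [0.66388847 0.27262123 0.        ]
0.06 [0.61037851 0.22977198 0.06      ] [0.61194901 0.05463465 0.06      ] [0.64867104 0.25603749 0.06      ]
0.1 [0.60133545 0.21947196 0.1       ] [0.60286076 0.04937433 0.1       ] [0.63852609 0.24498166 0.1       ]
pos [0.2733 0.5897 0.3026] t 0.4 F [-0.4  0.3  0.6] w 0.0922 j [-1.18  0.47 -0.01  1.6   0.01  1.07 -0.06]
slide now(mm) [-369.3 -315.7   52.7] slide in final frame [-472.2  114.3   52.6] turn deg [-1.000e-02  1.000e-02  5.414e+01]
(-100, 105, 87) [ 0.506 -0.283  0.087] [375.5 212.6] [324.  221.5]
(-100, -105, 87) [ 0.443 -0.483  0.087] [434.8 229.2] [323.1 269.6]
(100, 105, 97) [ 0.697 -0.343  0.097] [390.2 158.6] [385.2 220.3]
(100, -105, 97) [ 0.633 -0.543  0.097] [448.7 174.1] [392.7 268.5]
(-100, 105, 27) [ 0.506 -0.283  0.027] [373.8 215.2] [323.7 234.8]
(-100, -105, 27) [ 0.443 -0.483  0.027] [430.6 231.1] [322.9 283.3]
(-87, -138, 120) [ 0.445 -0.518  0.12 ] [447.9 227. ] [327.8 270.5]
(-87, -138, 6) [ 0.445 -0.518  0.006] [438.9 230.8] [327.  296.7]
```

View pics/z4.png

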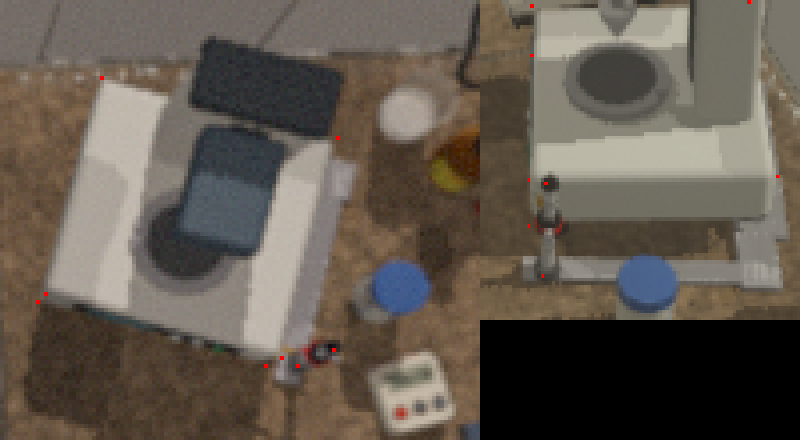

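The projected corners and post match both views, so the bed estimate stands at (0.570, -0.413) with a yaw of -17.7°. Next I move to above the wedge.

Request:
{"name": "arm_command", "arguments": {
  "series": [
    {"slide": [-0.0308,-0.0263,0.004],"angular": [0,0,4.5]},
    {"slide": [-0.0328,-0.0236,0.004],"angular": [0,0,4.5]},
    {"slide": [-0.0346,-0.021,0.004],"angular": [0,0,4.5]},
    {"slide": [-0.0361,-0.0182,0.004],"angular": [0,0,4.5]},
    {"slide": [-0.0374,-0.0153,0.004],"angular": [0,0,4.5]},
    {"slide": [-0.0385,-0.0123,0.004],"angular": [0,0,4.5]},
    {"slide": [-0.0393,-0.0093,0.004],"angular": [0,0,4.5]},
    {"slide": [-0.0399,-0.0062,0.004],"angular": [0,0,4.5]},
    {"slide": [-0.0403,-0.003,0.004],"angular": [0,0,4.5]},
    {"slide": [-0.0404,0.0001,0.004],"angular": [0,0,4.5]},
    {"slide": [-0.0403,0.0033,0.004],"angular": [0,0,4.5]},
    {"slide": [-0.0399,0.0065,0.004],"angular": [0,0,4.5]}
  ],
  "grip": 0.0919
}}

```text
clock: 1.65
tool_pos: [0.4776, 0.1482, 0.2549]
orientation: [1.999, 2.423, 0.002]
contact_force: [0.2, -0.4, 0.6]
width: 0.0921
```

```bash
python3 - <<'E'
from h import *
plan([.4756,.148,.25],Rt(101))
c=cap('wrist','w1.png')
h=cv2.cvtColor(c['img'],cv2.COLOR_RGB2HSV)
m=cv2.inRange(h,(5,170,50),(20,255,255));m=cv2.morphologyEx(m,cv2.MORPH_CLOSE,np.ones((7,7)))
k=max(cv2.findContours(m,0,2)[0],key=cv2.contourArea);e=cv2.approxPolyDP(k,5,True)[:,0];print(e.tolist())
for p in e: print(p,onz(c,*p,.004).round(4),onz(c,*p,.038).round(4))
E
```

```text
pos [0.4776 0.1482 0.2549] t 1.65 F [ 0.2 -0.4  0.6] w 0.0921 j [-0.66  0.28  0.34  2.03 -0.12  0.85 -0.06]
slide now(mm) [ 0.2 -2.   4.9] slide in final frame [ 0.2 -2.   4.9] turn deg [ 0.05 -0.02 -0.03]
[[339, 32], [300, 34], [303, 243], [344, 242]]
[339  32] [0.4657 0.2927 0.004 ] [0.4656 0.2848 0.038 ]
[300  34] [0.4316 0.2844 0.004 ] [0.4349 0.2774 0.038 ]
[303 243] [0.4696 0.0884 0.004 ] [0.4691 0.1014 0.038 ]
[344 242] [0.5111 0.0975 0.004 ] [0.5063 0.1096 0.038 ]
```

View pics/w1.png

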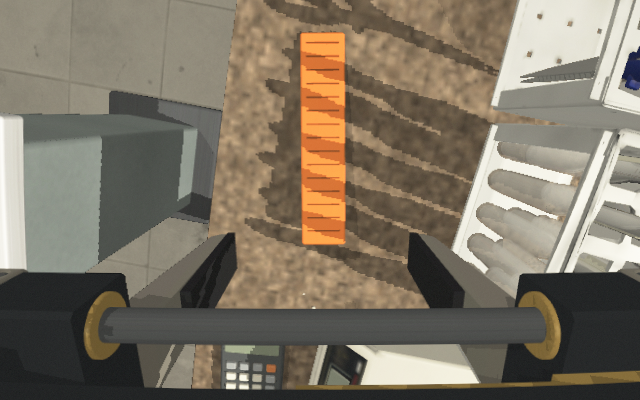

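The wrist view shows the wedge at columns 301–345, rows 32–243, centred between the fingers with the toe away from me. I descend and grip.

Request:
{"name": "arm_command", "arguments": {
  "series": [
    {"slide": [0.003,0,0.034],"angular": [0,0,0]},
    {"slide": [0,0,0.04],"angular": [0,0,0]},
    {"slide": [0,0,0.04],"angular": [0,0,0]},
    {"slide": [0,0,0.03],"angular": [0,0,0]},
    {"slide": [0,0,0.02],"angular": [0,0,0]}
  ]
}}

```text
clock: 2.2
tool_pos: [0.4756, 0.1525, 0.0886]
orientation: [-1.994, -2.426, 0.003]
contact_force: [-0.8, -0.0, 1.0]
width: 0.0921
```

Request:
{"name": "arm_command", "arguments": {
  "series": [
    {"slide": [0,0,0],"angular": [0,0,0]},
    {"slide": [0,0,0],"angular": [0,0,0]},
    {"slide": [0,0,0],"angular": [0,0,0]},
    {"slide": [0,0,0],"angular": [0,0,0]},
    {"slide": [0,0,0],"angular": [0,0,0]},
    {"slide": [0,0,0],"angular": [0,0,0]}
  ],
  "grip": 0.03,
  "force": 45
}}

```text
clock: 2.8
tool_pos: [0.4765, 0.1527, 0.0909]
orientation: [1.995, 2.427, 0.001]
contact_force: [0.4, 0.9, 0.1]
width: 0.0461
```

Request:
{"name": "arm_command", "arguments": {
  "series": [
    {"slide": [0,0,0],"angular": [0,0,0]},
    {"slide": [0,0,0],"angular": [0,0,0]},
    {"slide": [0,0,0],"angular": [0,0,0]}
  ]
}}

```text
clock: 3.1
tool_pos: [0.4767, 0.1526, 0.0909]
orientation: [1.995, 2.426, 0.001]
contact_force: [0.5, 0.7, 1.6]
width: 0.0398
```

Request:
{"name": "arm_command", "arguments": {
  "series": [
    {"slide": [0,0,-0.01],"angular": [0,0,0]},
    {"slide": [0,0,-0.02],"angular": [0,0,0]},
    {"slide": [0,0,-0.03],"angular": [0,0,0]},
    {"slide": [0,0,-0.03],"angular": [0,0,0]},
    {"slide": [0,0,-0.02],"angular": [0,0,0]}
  ]
}}

```text
clock: 3.6
tool_pos: [0.4765, 0.1524, 0.2028]
orientation: [1.995, 2.426, 0.002]
contact_force: [0.2, 1.2, -2.7]
width: 0.04
```

```bash
python3 - <<'E'
from h import *
y=-17.7
R=Rn.from_euler('z',y,degrees=True)
tgt=np.array([.57,-.413,0])+R.apply([-.115-.140,0,0]);tgt[2]=.2
plan(tgt,Rt(y))
c=cap('wrist','w2.png')
E
```

```text
pos [0.4765 0.1524 0.2028] t 3.6 F [ 0.2  1.2 -2.7] w 0.04 j [-0.65  0.36  0.33  2.07 -0.17  0.74 -0.02]
slide now(mm) [-449.9 -240.7    2.3] slide in final frame [  6.  510.2   2.8] turn deg [ 2.0000e-02 -8.0000e-02  1.1882e+02]
```

View pics/w2.png

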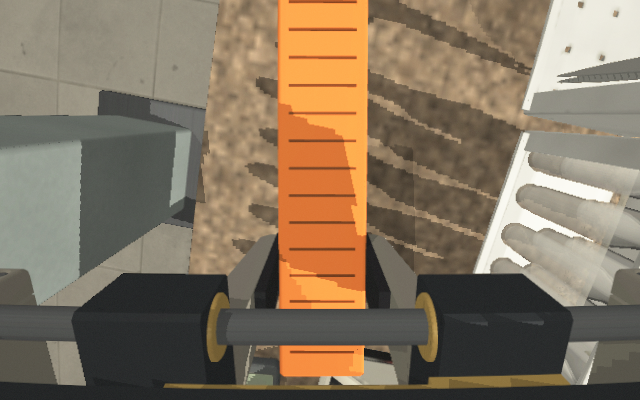

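Wedge is held straight. Next I pull back and across in front of the scale, then turn.

Request:
{"name": "arm_command", "arguments": {
  "series": [
    {"slide": [-0.0258,-0.015,-0.004],"angular": [0,0,0]},
    {"slide": [-0.0258,-0.015,-0.004],"angular": [0,0,0]},
    {"slide": [-0.0258,-0.015,-0.004],"angular": [0,0,0]},
    {"slide": [-0.0258,-0.015,-0.004],"angular": [0,0,0]},
    {"slide": [-0.0258,-0.015,-0.004],"angular": [0,0,0]},
    {"slide": [-0.0258,-0.015,-0.004],"angular": [0,0,0]},
    {"slide": [-0.0258,-0.015,-0.004],"angular": [0,0,0]},
    {"slide": [-0.0258,-0.015,-0.004],"angular": [0,0,0]},
    {"slide": [-0.0258,-0.015,-0.004],"angular": [0,0,0]},
    {"slide": [-0.0258,-0.015,-0.004],"angular": [0,0,0]}
  ]
}}

```text
clock: 4.65
tool_pos: [0.378, -0.1305, 0.2405]
orientation: [-1.995, -2.426, 0.0]
contact_force: [-0.1, -0.2, -2.9]
width: 0.0395
```

Request:
{"name": "arm_command", "arguments": {
  "series": [
    {"slide": [0,0,0],"angular": [0,0,7.5]},
    {"slide": [0,0,0],"angular": [0,0,7.5]},
    {"slide": [0,0,0],"angular": [0,0,7.5]},
    {"slide": [0,0,0],"angular": [0,0,7.5]},
    {"slide": [0,0,0],"angular": [0,0,7.5]},
    {"slide": [0,0,0],"angular": [0,0,7.5]},
    {"slide": [0,0,0],"angular": [0,0,7.5]},
    {"slide": [0,0,0],"angular": [0,0,7.5]},
    {"slide": [0,0,0],"angular": [0,0,7.5]},
    {"slide": [0,0,0],"angular": [0,0,7.5]},
    {"slide": [0,0,0],"angular": [0,0,7.5]},
    {"slide": [0,0,0],"angular": [0,0,7.5]}
  ]
}}

```text
clock: 5.85
tool_pos: [0.3784, -0.1294, 0.2402]
orientation: [-3.127, -0.296, 0.002]
contact_force: [-0.0, 0.2, -2.1]
width: 0.0394
```

```bash
python3 - <<'E'
from h import *
y=-17.7
R=Rn.from_euler('z',y,degrees=True)
tgt=np.array([.57,-.413,0])+R.apply([-.115-.140,0,0]);tgt[2]=.2
plan(tgt,Rt(y))
cap('wrist','w3.png')
E
```

```text
pos [ 0.3784 -0.1294  0.2402] t 5.85 F [-0.   0.2 -2.1] w 0.0394 j [-0.41  0.14  0.72  2.27 -0.13  0.77 -0.98]
slide now(mm) [-89.1 192.8  40.2] slide in final frame [ 13.8 212.   40.2] turn deg [-2.000e-02  8.000e-02  2.852e+01]
```

View pics/w3.png

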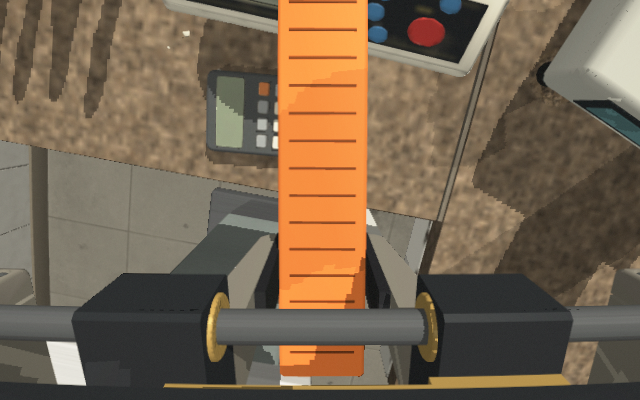

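Request:
{"name": "arm_command", "arguments": {
  "series": [
    {"slide": [-0.0111,0.0241,0.004],"angular": [0,0,0]},
    {"slide": [-0.0111,0.0241,0.004],"angular": [0,0,0]},
    {"slide": [-0.0111,0.0241,0.004],"angular": [0,0,0]},
    {"slide": [-0.0111,0.0241,0.004],"angular": [0,0,0]},
    {"slide": [-0.0111,0.0241,0.004],"angular": [0,0,0]},
    {"slide": [-0.0111,0.0241,0.004],"angular": [0,0,0]},
    {"slide": [-0.0111,0.0241,0.004],"angular": [0,0,0]},
    {"slide": [-0.0111,0.0241,0.004],"angular": [0,0,0]}
  ]
}}

```text
clock: 6.7
tool_pos: [0.3286, -0.3364, 0.2081]
orientation: [-3.125, -0.309, 0.001]
contact_force: [1.3, -0.2, -2.4]
width: 0.0396
```

Request:
{"name": "arm_command", "arguments": {
  "series": [
    {"slide": [0,0,0],"angular": [0,0,7.1]},
    {"slide": [0,0,0],"angular": [0,0,7.1]},
    {"slide": [0,0,0],"angular": [0,0,7.1]},
    {"slide": [0,0,0],"angular": [0,0,7.2]}
  ]
}}

```text
clock: 7.1
tool_pos: [0.3288, -0.3355, 0.2082]
orientation: [-3.104, 0.479, 0.002]
contact_force: [-0.4, -0.2, -2.4]
width: 0.0397
```

```bash
python3 - <<'E'
from h import *
y=-17.7
R=Rn.from_euler('z',y,degrees=True)
tgt=np.array([.57,-.413,0])+R.apply([-.115-.140,0,0]);tgt[2]=.2
plan(tgt,Rt(y))
cap('wrist','w4.png');cap('top','t4.png')
im=cv2.imread('pics/t4.png')[150:300,350:500];cv2.imwrite('pics/t4.png',cv2.resize(im,(600,600),interpolation=2))
E
```

```text
pos [ 0.3288 -0.3355  0.2082] t 7.1 F [-0.4 -0.2 -2.4] w 0.0397 j [ 0.    0.4   0.88  2.15 -0.44  0.78 -0.71]
slide now(mm) [-1.7  0.5  8.2] slide in final frame [-1.7  0.5  8.2] turn deg [-0.04  0.06  0.17]
```

View pics/w4.png

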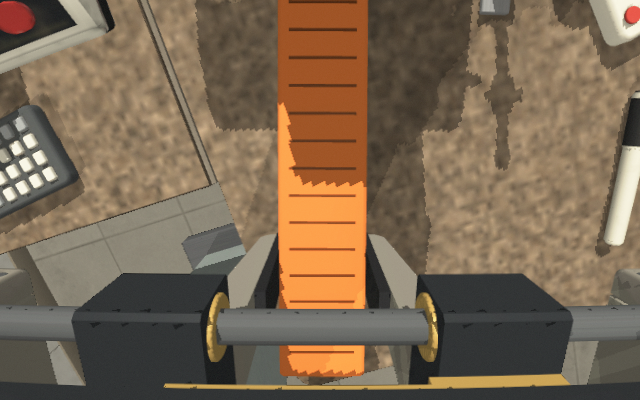

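View pics/t4.png

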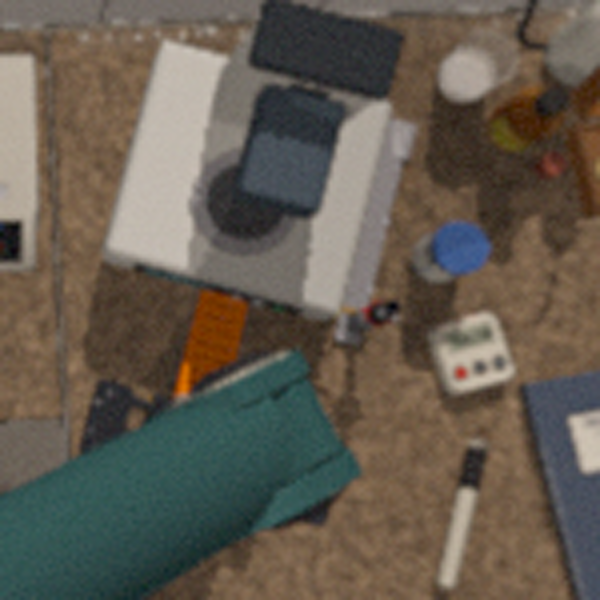

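```bash
python3 - <<'E'
from h import *
c=cap('wrist')
for p in[(216,185),(240,240),(0,250),(185,100),(322,0)]:print(p,onz(c,*p,0).round(3))
R=Rn.from_euler('z',-17.7,degrees=True)
for x in(-.305,-.25):
  for y in(.02,-.02):print(R.apply([x,y,0])+[.57,-.413,0])
E
```

```text
(216, 185) [ 0.367 -0.251  0.   ]
(240, 240) [ 0.314 -0.253  0.   ]
(0, 250) [ 0.372 -0.028  0.   ]
(185, 100) [ 0.442 -0.253  0.   ]
(322, 0) [ 0.479 -0.382  0.   ]
[ 0.28551891 -0.30121669  0.        ]
[ 0.27335759 -0.33932315  0.        ]
[ 0.33791529 -0.31793851  0.        ]
[ 0.32575397 -0.35604496  0.        ]
```

Request:
{"name": "arm_command", "arguments": {
  "series": [
    {"slide": [-0.002,0,0.028],"angular": [0,0,0]},
    {"slide": [0,0,0.03],"angular": [0,0,0]},
    {"slide": [0,0,0.028],"angular": [0,0,0]},
    {"slide": [0,0,0.02],"angular": [0,0,0]},
    {"slide": [0,0,0.008],"angular": [0,0,0]},
    {"slide": [0,0,0.003],"angular": [0,0,0]}
  ]
}}

```text
clock: 7.85
tool_pos: [0.3271, -0.3352, 0.0911]
orientation: [-3.105, 0.471, 0.002]
contact_force: [0.8, -0.2, -2.4]
width: 0.0396
```

```bash
python3 - <<'E'
from h import *
plan([.328,-.335,.091],Rt(-17.7))
cap('wrist','w5.png');cap('side','s5.png')
im=cv2.imread('pics/s5.png')[200:320,270:420];cv2.imwrite('pics/s5.png',cv2.resize(im,(750,600),interpolation=2))
E
```

```text
pos [ 0.3271 -0.3352  0.0911] t 7.85 F [ 0.8 -0.2 -2.4] w 0.0396 j [ 0.21  0.6   0.64  2.2  -0.7   0.55 -0.49]
slide now(mm) [ 0.8 -0.5  0.1] slide in final frame [ 0.8 -0.5  0.1] turn deg [-0.03  0.06  0.45]
```

View pics/w5.png

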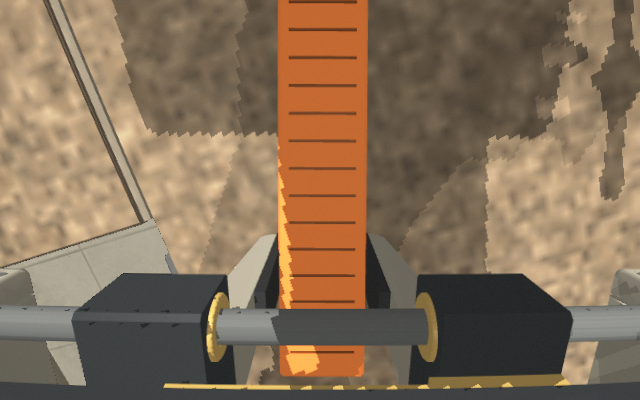

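View pics/s5.png

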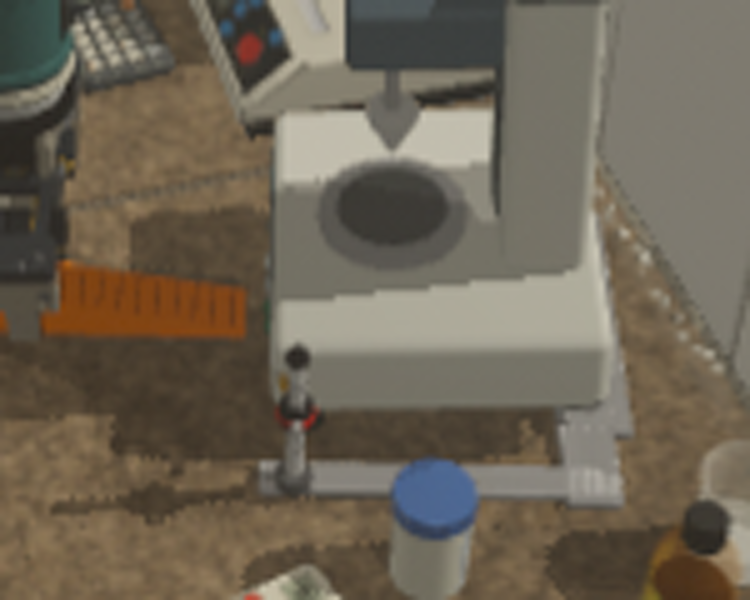

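Request:
{"name": "arm_command", "arguments": {
  "series": [
    {"slide": [0.01,0,0.001],"angular": [0,0,0]},
    {"slide": [0.02,0,0],"angular": [0,0,0]},
    {"slide": [0.02,0,0],"angular": [0,0,0]},
    {"slide": [0.01,0,0],"angular": [0,0,0]},
    {"slide": [0,0,0],"angular": [0,0,0]},
    {"slide": [0,0,0],"angular": [0,0,0]},
    {"slide": [0,0,0],"angular": [0,0,0]}
  ]
}}

```text
clock: 8.65
tool_pos: [0.3838, -0.353, 0.0908]
orientation: [-3.105, 0.475, 0.001]
contact_force: [-0.2, 0.4, -3.2]
width: 0.04
```

Request:
{"name": "arm_command", "arguments": {
  "series": [
    {"slide": [0,0,0],"angular": [0,0,0]},
    {"slide": [0,0,0],"angular": [0,0,0]},
    {"slide": [0,0,0],"angular": [0,0,0]},
    {"slide": [0,0,0],"angular": [0,0,0]}
  ],
  "grip": 0.075
}}

```text
clock: 9.05
tool_pos: [0.3846, -0.3533, 0.0908]
orientation: [3.106, -0.474, 0.0]
contact_force: [0.2, 1.1, -0.3]
width: 0.0695
```

```bash
python3 - <<'E'
from h import *
plan([.328,-.335,.091],Rt(-17.7))
cap('wrist','w6.png')
E
```

```text
pos [ 0.3846 -0.3533  0.0908] t 9.05 F [ 0.2  1.1 -0.3] w 0.0695 j [ 0.17  0.67  0.65  2.07 -0.69  0.62 -0.57]
slide now(mm) [-59.5  -0.6  -0.2] slide in final frame [-59.5  -0.2  -0.2] turn deg [-0.   -0.02  0.33]
```

View pics/w6.png

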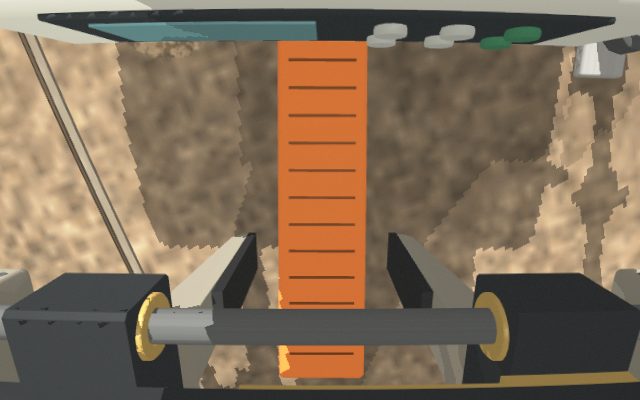

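The wrist view shows the wedge (cols 278–367) under the front at row 42, centred and released. I'll lift, back off, turn the hand half round so the camera is at the rear, and close the fingers.

Request:
{"name": "arm_command", "arguments": {
  "series": [
    {"slide": [0,0,-0.03],"angular": [0,0,0]},
    {"slide": [0,0,-0.04],"angular": [0,0,0]},
    {"slide": [0,0,-0.04],"angular": [0,0,0]},
    {"slide": [-0.02,0,-0.02],"angular": [0,0,-8]},
    {"slide": [-0.02,0,0],"angular": [0,0,-8]},
    {"slide": [0,0,0],"angular": [0,0,-8]},
    {"slide": [0,0,0],"angular": [0,0,-8]},
    {"slide": [0,0,0],"angular": [0,0,-8]},
    {"slide": [0,0,0],"angular": [0,0,-8]},
    {"slide": [0,0,0],"angular": [0,0,-8]},
    {"slide": [0,0,0],"angular": [0,0,-8]}
  ]
}}

```text
clock: 10.2
tool_pos: [0.3457, -0.344, 0.2207]
orientation: [2.881, 1.252, 0.0]
contact_force: [0.3, -0.1, -0.0]
width: 0.0749
```

Request:
{"name": "arm_command", "arguments": {
  "series": [
    {"slide": [0,0,0],"angular": [0,0,-8]},
    {"slide": [0,0,0],"angular": [0,0,-8]},
    {"slide": [0,0,0],"angular": [0,0,-8]},
    {"slide": [0,0,0],"angular": [0,0,-8]},
    {"slide": [0,0,0],"angular": [0,0,-8]},
    {"slide": [0,0,0],"angular": [0,0,-8]},
    {"slide": [0,0,0],"angular": [0,0,-8]},
    {"slide": [0,0,0],"angular": [0,0,-8]},
    {"slide": [0,0,0],"angular": [0,0,-8]},
    {"slide": [0,0,0],"angular": [0,0,-8]},
    {"slide": [0,0,0],"angular": [0,0,-8]},
    {"slide": [0,0,0],"angular": [0,0,-8]}
  ],
  "grip": 0.0
}}

```text
clock: 11.4
tool_pos: [0.3456, -0.344, 0.2207]
orientation: [-0.998, -2.979, 0.0]
contact_force: [-0.1, -0.2, -1.0]
width: 0.0002
```

```bash
cat >> h.py <<'E'
YB=-17.7;OB=np.array([.57,-.413,0]);RB=Rn.from_euler('z',YB,degrees=True)
def bed(p): return OB+RB.apply(p)
def tobed(p): return RB.inv().apply(np.asarray(p)-OB)
E
python3 - <<'E'
from h import *
s=sensors.get_state();print('bed',tobed(s['tool_pos']))
for t in(30,-30): print(t,RB.inv().apply(Rt(162.3,t).apply([0,0,1])))
plan(bed([-.184,-.11,.16]),Rt(162.3,-45))
E
```

```text
bed [-0.23472297 -0.0024957   0.22069975]
30 [-5.00000000e-01 -3.49075155e-17 -8.66025404e-01]
-30 [ 5.00000000e-01  3.49075155e-17 -8.66025404e-01]
pos [ 0.3456 -0.344   0.2207] t 11.4 F [-0.1 -0.2 -1. ] w 0.0002 j [ 0.51  0.31  0.24  2.08 -0.11  0.77  1.74]
slide now(mm) [-83.5 -84.6  60.7] slide in final frame [   7.1 -107.5   78.8] turn deg [ -7.6  -44.56 -18.34]
```

Request:
{"name": "arm_command", "arguments": {
  "series": [
    {"slide": [0,0,0],"angular": [0,0,-6.6]},
    {"slide": [0,0,0],"angular": [0,0,-6.7]},
    {"slide": [0,0,0],"angular": [0,0,-6.7]},
    {"slide": [0,-0.02,0],"angular": [0,-8,0]},
    {"slide": [0,-0.02,0],"angular": [0,-8,0]},
    {"slide": [0,-0.02,0],"angular": [0,-8,0]},
    {"slide": [0,-0.02,0],"angular": [0,-8,0]},
    {"slide": [0,-0.02,0],"angular": [0,-8,0]}
  ]
}}

```text
clock: 12.2
tool_pos: [0.3251, -0.41, 0.2114]
orientation: [0.39, 2.626, -0.078]
contact_force: [1.2, 0.1, -1.5]
width: 0.0006
```

```bash
python3 - <<'E'
from h import *
s=sensors.get_state();print('bed',tobed(s['tool_pos']))
plan(bed([-.184,-.11,.15]),Rt(162.3,-40))
c=cap('wrist','w7.png')
print(tobed(ray(c,320,200)[0]),[proj(c,bed([-.087,-.122,z])).round() for z in(.06,.08,.1)])
E
```

```text
bed [-0.23418939 -0.07158982  0.21140262]
pos [ 0.3251 -0.41    0.2114] t 12.2 F [ 1.2  0.1 -1.5] w 0.0006 j [ 1.29  0.33 -0.36  2.18 -0.64  0.33  2.82]
slide now(mm) [-15.1 -40.1  77. ] slide in final frame [  1.  -38.4  79.3] turn deg [  1.23 -11.97   0.4 ]
[-0.33327907 -0.07399569  0.25143157] [array([261., 263.]), array([258., 282.]), array([255., 303.])]
```

View pics/w7.png

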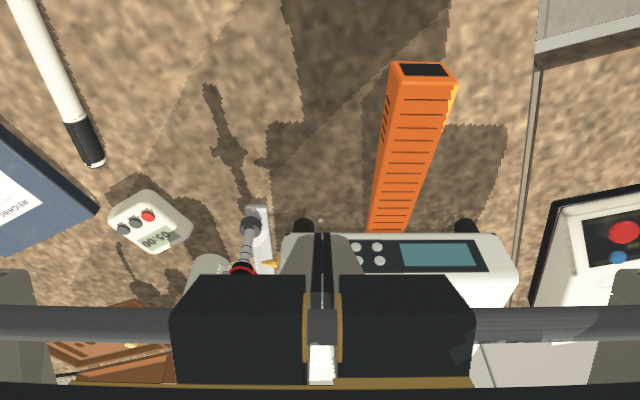

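Image up points back toward the robot in this pose. The wedge heel is at (420,70), the pointer near (268,263) and the red index near (243,268). I'll enlarge that area.

```bash
python3 - <<'E'
from h import *
im=cv2.imread('pics/w7.png')[195:285,220:310];im=cv2.rotate(im,cv2.ROTATE_180);cv2.imwrite('pics/w7z.png',cv2.resize(im,(600,600),interpolation=2))
E
```

```text
(no output)
```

View pics/w7z.png

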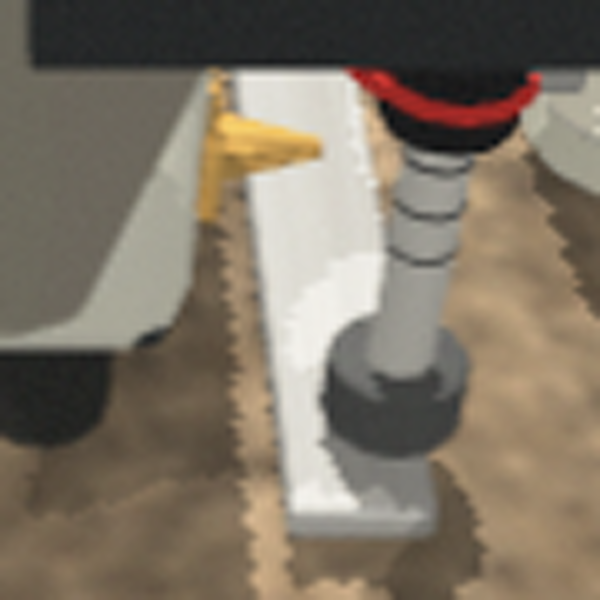

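```bash
cat >> h.py <<'E'
def camtool():
    c=eyes.capture('wrist');s=sensors.get_state();M=np.eye(4);M[:3,:3]=Rn.from_rotvec(s['orientation']).as_matrix();M[:3,3]=s['tool_pos']
    return c,c['camera_from_world']@M
def predict(pos,R,P):
    c,T=camtool();M=np.eye(4);M[:3,:3]=R.as_matrix();M[:3,3]=pos
    c=dict(c);c['camera_from_world']=T@np.linalg.inv(M)
    print('cam bed',tobed(ray(c,320,200)[0]).round(3),[proj(c,p).round().tolist() for p in P])
E
python3 - <<'E'
from h import *
P=[bed([-.087,-.122,z]) for z in(.06,.08,.1)]
for t in(-30,-40,-48):
  for x,y,z in[(-.2,-.06,.17),(-.17,-.04,.19)]:
    print(t,x,y,z);predict(bed([x,y,z]),Rt(131.3,t),P)
plan(bed([-.2,-.06,.17]),Rt(131.3,-40))
E
```

```text
-30 -0.2 -0.06 0.17
cam bed [-0.286 -0.008  0.206] [[329.0, 283.0], [329.0, 306.0], [330.0, 332.0]]
-30 -0.17 -0.04 0.19
cam bed [-0.257  0.012  0.226] [[288.0, 252.0], [286.0, 273.0], [284.0, 297.0]]
-40 -0.2 -0.06 0.17
cam bed [-0.292 -0.006  0.188] [[330.0, 247.0], [330.0, 271.0], [331.0, 297.0]]
-40 -0.17 -0.04 0.19
cam bed [-0.261  0.014  0.208] [[288.0, 214.0], [286.0, 237.0], [285.0, 261.0]]
-48 -0.2 -0.06 0.17
cam bed [-0.292 -0.005  0.173] [[330.0, 217.0], [330.0, 241.0], [330.0, 267.0]]
-48 -0.17 -0.04 0.19
cam bed [-0.262  0.015  0.194] [[286.0, 184.0], [285.0, 207.0], [283.0, 233.0]]
pos [ 0.3273 -0.4086  0.2113] t 12.55 F [ 0.2 -0.7  0.1] w 0.0007 j [ 1.28  0.33 -0.35  2.18 -0.64  0.34  2.82]
slide now(mm) [-9.6  8.3 52. ] slide in final frame [ 9.  25.  46.4] turn deg [ 18.7  -12.03  26.39]
```

```bash
python3 - <<'E'
from h import *
P=[bed([-.087,-.122,z]) for z in(.06,.08,.1)]
for a,t,x,y,z in[(131.3,-42,-.17,0,.19),(131.3,-42,-.19,-.01,.18),(126,-42,-.18,-.02,.18)]:
    print(a,t,x,y,z);p=bed([x,y,z]);predict(p,Rt(a,t),P);plan(p,Rt(a,t))
E
```

```text
131.3 -42 -0.17 0 0.19
cam bed [-0.261  0.054  0.205] [[247.0, 220.0], [244.0, 242.0], [241.0, 265.0]]
pos [ 0.3276 -0.4083  0.2114] t 12.6 F [0.3 0.3 1. ] w 0.0005 j [ 1.28  0.33 -0.35  2.18 -0.64  0.34  2.82]
slide now(mm) [-46.   67.5  49.6] slide in final frame [ 1.1 91.4 27.8] turn deg [ 19.2  -13.97  26.12]
131.3 -42 -0.19 -0.01 0.18
cam bed [-0.281  0.044  0.195] [[270.0, 237.0], [268.0, 260.0], [266.0, 283.0]]
pos [ 0.3277 -0.4082  0.2114] t 12.65 F [ 0.1 -0.9 -0.3] w 0.0002 j [ 1.28  0.33 -0.35  2.18 -0.64  0.34  2.82]
slide now(mm) [-23.5  57.6  48.9] slide in final frame [16.7 72.4 27.2] turn deg [ 19.21 -13.96  26.13]
126 -42 -0.18 -0.02 0.18
cam bed [-0.265  0.043  0.195] [[288.0, 231.0], [287.0, 254.0], [285.0, 278.0]]
pos [ 0.3277 -0.4082  0.2113] t 12.7 F [-0.  -0.3  0.5] w 0.0003 j [ 1.28  0.33 -0.35  2.18 -0.64  0.34  2.82]
slide now(mm) [-32.3  47.4  53.3] slide in final frame [11.2 70.5 32. ] turn deg [ 22.26 -13.86  30.48]
```

Request:
{"name": "arm_command", "arguments": {
  "series": [
    {"slide": [0,0,0],"angular": [3.2,-2.33,4.35]},
    {"slide": [0,0,0],"angular": [3.2,-2.33,4.35]},
    {"slide": [0,0,0],"angular": [3.2,-2.33,4.35]},
    {"slide": [0,0,0],"angular": [3.2,-2.33,4.35]},
    {"slide": [0,0,0],"angular": [3.2,-2.33,4.35]},
    {"slide": [0,0,0],"angular": [3.2,-2.33,4.35]},
    {"slide": [0,0.023,0.007],"angular": [0,0,0]},
    {"slide": [0,0.023,0.007],"angular": [0,0,0]},
    {"slide": [0,0.023,0.007],"angular": [0,0,0]},
    {"slide": [0,0.023,0.007],"angular": [0,0,0]},
    {"slide": [0,0,0],"angular": [0,0,0]}
  ]
}}

```text
clock: 13.8
tool_pos: [0.4077, -0.3634, 0.2355]
orientation: [0.905, 2.407, -0.281]
contact_force: [0.6, 0.2, 1.0]
width: 0.0004
```

```bash
python3 - <<'E'
from h import *
c=cap('wrist','w8.png')
p=bed([-.17,0,.19]);plan(p,Rt(131.3,-42))
print([proj(c,bed([-.087,-.122,z])).round() for z in(.06,.08,.1)])
im=cv2.imread('pics/w8.png');im=cv2.rotate(im,cv2.ROTATE_180);cv2.imwrite('pics/w8.png',im)
E
```

```text
pos [ 0.4058 -0.3651  0.2357] t 13.85 F [-0.2  0.1  0.3] w 0.0006 j [ 0.04  0.27  0.71  2.29 -1.29  0.15  2.76]
slide now(mm) [26.2  4.5 37.4] slide in final frame [31.5  4.2 33.1] turn deg [ 4.31 -7.87  5.83]
[array([237., 201.]), array([233., 219.]), array([228., 238.])]
```

View pics/w8.png

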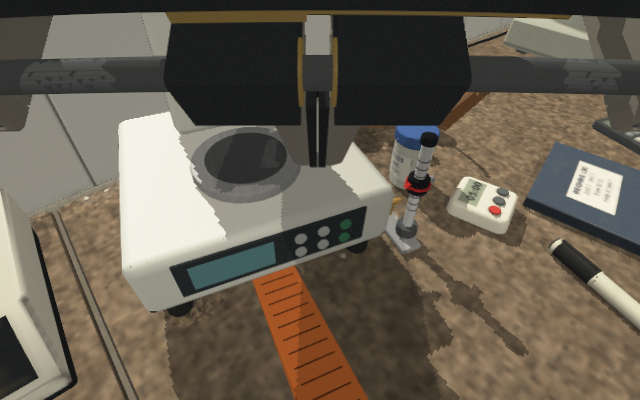

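```bash
python3 - <<'E'
from h import *
im=cv2.imread('pics/w8.png')[120:250,360:460];cv2.imwrite('pics/w8z.png',cv2.resize(im,(600,780)[:2],interpolation=2)[150:650])
E
```

```text
(no output)
```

View pics/w8z.png

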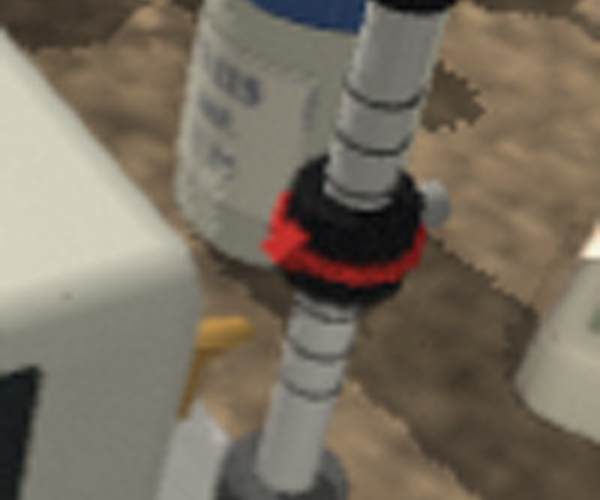

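The 180°-rotated view shows the index tip at (403.8,185.8) and the pointer tip at (402.2,199.2).

```bash
cat >> h.py <<'E'
def zline(c,u,v,b):
    o,d=ray(c,u,v);L=bed([b[0],b[1],0.])
    A=np.stack([d,[0,0,-1.]],1);s=np.linalg.lstsq(A,L-o,rcond=None)[0]
    return s[1], np.linalg.norm(o+d*s[0]-L-[0,0,s[1]])
E
python3 - <<'E'
from h import *
c=eyes.capture('wrist')
i=zline(c,235.2,213.2,(-.087,-.123));p=zline(c,236.8,199.8,(-.087,-.121));print(i,p,i[0]-p[0])
# wedge heel
for b in [(-.3,0),(-.2,0)]:pass
s=sensors.get_state();print(s['joint_pos'])
E
```

```text
(np.float64(0.07374431096828571), np.float64(0.0012808553775501736)) (np.float64(0.05947723855811147), np.float64(0.003944095477210892)) 0.01426707241017424
[ 0.04261038  0.27217798  0.70449694  2.28808343 -1.29062094  0.14853325
  2.76268871]
```

Gap is about 14 mm, near the top of the given range. I'll move behind the heel with a moderate tilt to push.

```bash
python3 - <<'E'
from h import *
plan(bed([-.314,0,.19]),Rt(160,-26))
E
```

```text
pos [ 0.4043 -0.3665  0.2358] t 13.9 F [-0.  -0.5 -0.1] w 0.0002 j [ 0.04  0.27  0.7   2.29 -1.29  0.15  2.76]
slide now(mm) [135.2 -52.  -36.1] slide in final frame [147.8   0.4 -21.1] turn deg [-11.03   7.99 -18.67]
```

Request:
{"name": "arm_command", "arguments": {
  "series": [
    {"slide": [0.01,-0.004,-0.006],"angular": [-2.8,2,-4.7]},
    {"slide": [0.01,-0.004,-0.006],"angular": [-2.8,2,-4.7]},
    {"slide": [0.01,-0.004,-0.006],"angular": [-2.8,2,-4.7]},
    {"slide": [0.01,-0.004,-0.006],"angular": [-2.8,2,-4.6]},
    {"slide": [0.022,0.002,-0.001],"angular": [0,0,0]},
    {"slide": [0.022,0.002,0],"angular": [0,0,0]},
    {"slide": [0.022,0.002,0],"angular": [0,0,0]},
    {"slide": [0.022,0.002,0],"angular": [0,0,0]},
    {"slide": [0.022,0.002,0],"angular": [0,0,0]}
  ]
}}

```text
clock: 14.8
tool_pos: [0.2865, -0.3246, 0.1988]
orientation: [0.478, 2.655, -0.103]
contact_force: [-0.5, -0.1, -0.7]
width: 0.0007
```

```bash
python3 - <<'E'
from h import *
plan(bed([-.314,0,.19]),Rt(160,-26))
s=sensors.get_state();R=Rn.from_rotvec(s['orientation']);print('tip bed',tobed(s['tool_pos']+R.apply([0,0,.088])),'zaxis',RB.inv().apply(R.apply([0,0,1])),'xaxis',RB.inv().apply(R.apply([1,0,0])))
E
```

```text
pos [ 0.2865 -0.3246  0.1988] t 14.8 F [-0.5 -0.1 -0.7] w 0.0007 j [ 1.06  0.19 -0.17  2.39 -0.86  0.26  2.92]
slide now(mm) [19.3  1.2  0.5] slide in final frame [19.3  1.3  0.4] turn deg [ 0.06 -0.28 -0.41]
tip bed [-0.25876411 -0.00345897  0.11950575] zaxis [ 0.43369511 -0.01639095 -0.90091059] xaxis [-0.89987938  0.04327986 -0.43398611]
```

Request:
{"name": "arm_command", "arguments": {
  "series": [
    {"slide": [0,0,0],"angular": [0,6,5]}
  ]
}}

```text
clock: 14.9
tool_pos: [0.2805, -0.3261, 0.1972]
orientation: [0.57, 2.689, -0.063]
contact_force: [-0.2, 0.0, 0.2]
width: 0.0002
```

```bash
cat >> h.py <<'E'
def tip(t=None):
    s=sensors.get_state();R=Rn.from_rotvec(s['orientation']);q=tobed(s['tool_pos']+R.apply([0,0,.088]))
    z=RB.inv().apply(R.apply([0,0,1]));x=RB.inv().apply(R.apply([1,0,0]))
    print('t',round(s['clock'],2),'tip bed mm',(q*1000).round(1),'TCPz',s['tool_pos'][2].round(3),'tilt',np.degrees(np.arcsin(z[0])).round(1),'yaw',np.degrees(np.arctan2(x[1],-x[0])).round(1),'F bed',RB.inv().apply(s['contact_force']).round(1),'j',s['joint_pos'].round(2))
    if t is not None: print('slide mm',(R.inv().apply(RB.apply(np.asarray(t)/1000-q))*1000).round(1))
E
python3 - <<'E'
from h import *
tip([-290,0,17])
E
```

```text
t 14.9 tip bed mm [-268.3   -5.7  115.9] TCPz 0.197 tilt 22.6 yaw 6.7 F bed [-0.2 -0.   0.2] j [ 0.97  0.19 -0.08  2.38 -0.7   0.31  2.7 ]
slide mm [58.4 -0.1 82.9]
```

Request:
{"name": "arm_command", "arguments": {
  "series": [
    {"slide": [0.011,0,0.022],"angular": [0,0,0]},
    {"slide": [0.011,0,0.022],"angular": [0,0,0]},
    {"slide": [0.011,0,0.022],"angular": [0,0,0]},
    {"slide": [0.011,0,0.022],"angular": [0,0,0]}
  ]
}}

```text
clock: 15.3
tool_pos: [0.2862, -0.3304, 0.1253]
orientation: [0.551, 2.721, -0.029]
contact_force: [-0.4, -0.7, 0.7]
width: 0.0
```

```bash
python3 - <<'E'
from h import *
tip([-255,0,17])
cap('wrist','w9.png')
E
```

```text
t 15.3 tip bed mm [-264.1   -5.9   43.1] TCPz 0.125 tilt 20.9 yaw 5.8 F bed [-0.2 -0.8  0.7] j [ 1.14  0.4  -0.27  2.37 -0.87  0.15  2.92]
slide mm [ 1.3  5.3 27.8]
```

View pics/w9.png

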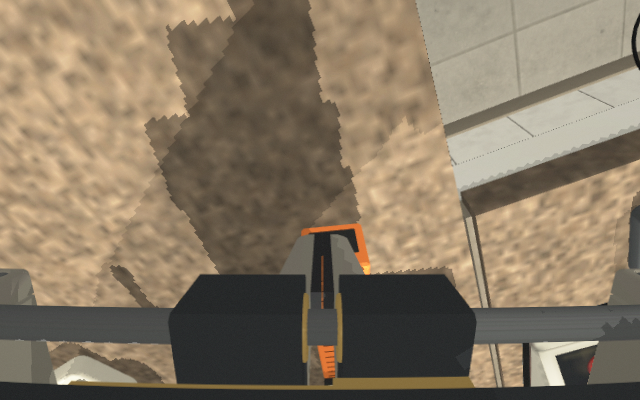

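```bash
python3 - <<'E'
from h import *
c=cap('wrist')
for p in[(303,230),(360,225)]:print(tobed(onz(c,*p,.0382)).round(4))
E
```

```text
[-0.2757 -0.0154  0.0382]
[-0.2754  0.0144  0.0382]
```

Request:
{"name": "arm_command", "arguments": {
  "series": [
    {"slide": [0.01,0,-0.015],"angular": [0,8,0]},
    {"slide": [0.01,0.003,-0.005],"angular": [0,8,0]},
    {"slide": [0.003,0.003,0],"angular": [0,2,-5]}
  ]
}}

```text
clock: 15.7
tool_pos: [0.2766, -0.3185, 0.126]
orientation: [0.431, 2.915, 0.016]
contact_force: [0.6, 0.1, 0.6]
width: 0.0006
```

```bash
python3 - <<'E'
from h import *
tip([-275,0,17])
E
```

```text
t 15.7 tip bed mm [-291.6    4.5   39.7] TCPz 0.126 tilt 10.9 yaw -0.7 F bed [0.5 0.3 0.6] j [ 0.72  0.37  0.15  2.34 -0.59  0.35  2.68]
slide mm [-11.9  -5.7  25.2]
```

Request:
{"name": "arm_command", "arguments": {
  "series": [
    {"slide": [-0.003,-0.003,0.012],"angular": [0,0,0]},
    {"slide": [-0.003,-0.003,0.012],"angular": [0,0,0]}
  ]
}}

```text
clock: 15.9
tool_pos: [0.286, -0.3258, 0.1033]
orientation: [0.431, 2.912, 0.017]
contact_force: [0.1, 0.1, 1.1]
width: 0.0007
```

```bash
python3 - <<'E'
from h import *
tip([-185,0,17])
c=cap('wrist','w10.png')
for p in[(303,230),(360,225)]:print(tobed(onz(c,*p,.0)).round(4))
E
```

```text
t 15.9 tip bed mm [-280.1    0.5   17. ] TCPz 0.103 tilt 11.1 yaw -0.6 F bed [0.  0.2 1.1] j [ 0.77  0.44  0.09  2.32 -0.64  0.3   2.73]
slide mm [-93.3  -2.3  18.3]
[-0.283  -0.0096  0.    ]
[-0.2861  0.0229  0.    ]
```

View pics/w10.png

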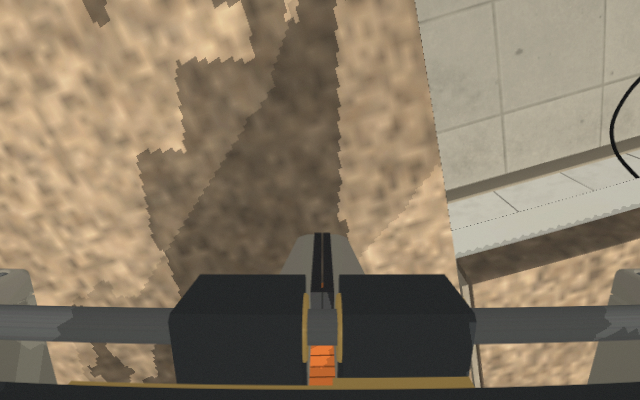

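Request:
{"name": "arm_command", "arguments": {
  "series": [
    {"slide": [-0.0078,-0.0002,0.0015],"angular": [0,0,0]},
    {"slide": [-0.0078,-0.0002,0.0015],"angular": [0,0,0]},
    {"slide": [-0.0078,-0.0002,0.0015],"angular": [0,0,0]},
    {"slide": [-0.0078,-0.0002,0.0015],"angular": [0,0,0]},
    {"slide": [-0.0078,-0.0002,0.0015],"angular": [0,0,0]},
    {"slide": [-0.0078,-0.0002,0.0015],"angular": [0,0,0]},
    {"slide": [-0.0078,-0.0002,0.0015],"angular": [0,0,0]},
    {"slide": [-0.0078,-0.0002,0.0015],"angular": [0,0,0]},
    {"slide": [-0.0078,-0.0002,0.0015],"angular": [0,0,0]},
    {"slide": [-0.0078,-0.0002,0.0015],"angular": [0,0,0]},
    {"slide": [-0.0078,-0.0002,0.0015],"angular": [0,0,0]},
    {"slide": [-0.0078,-0.0002,0.0015],"angular": [0,0,0]}
  ]
}}

```text
clock: 17.15
tool_pos: [0.3707, -0.3528, 0.1008]
orientation: [0.437, 2.923, 0.031]
contact_force: [-20.8, 7.1, 17.6]
width: 0.0002
```

```bash
python3 - <<'E'
from h import *
tip([-150,0,17])
cap('wrist','w11.png')
c=cap('top','t11.png');im=cv2.imread('pics/t11.png')[150:300,350:500];cv2.imwrite('pics/t11.png',cv2.resize(im,(600,600),interpolation=2))
E
```

```text
t 17.15 tip bed mm [-192.4    1.1   14.3] TCPz 0.101 tilt 10.3 yaw -0.5 F bed [-22.    0.4  17.6] j [ 0.6   0.53  0.18  2.15 -0.59  0.39  2.57]
slide mm [-42.2  -1.7   4.9]
```

View pics/w11.png

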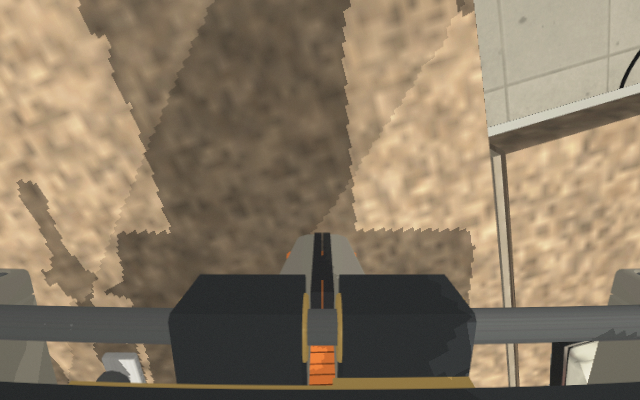

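View pics/t11.png

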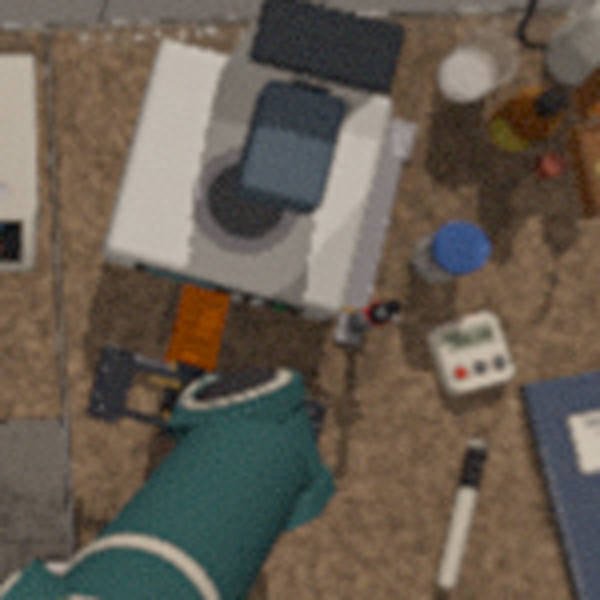

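Request:
{"name": "arm_command", "arguments": {
  "series": [
    {"slide": [0,0,-0.002],"angular": [0,0,0]},
    {"slide": [-0.005,-0.0002,0],"angular": [0,0,0]},
    {"slide": [-0.005,-0.0002,0.0005],"angular": [0,0,0]},
    {"slide": [-0.005,-0.0002,0.0005],"angular": [0,0,0]},
    {"slide": [-0.005,-0.0002,0.0005],"angular": [0,0,0]}
  ]
}}

```text
clock: 17.75
tool_pos: [0.3913, -0.3594, 0.104]
orientation: [0.434, 2.922, 0.028]
contact_force: [-9.0, 2.9, -5.2]
width: 0.0006
```

```bash
python3 - <<'E'
from h import *
tip([-150,0,17])
E
```

```text
t 17.75 tip bed mm [-170.6    1.    17.6] TCPz 0.104 tilt 10.4 yaw -0.6 F bed [-9.5  0.1 -5.2] j [ 0.57  0.54  0.2   2.11 -0.58  0.42  2.53]
slide mm [-20.1  -1.4   4.2]
```

Request:
{"name": "arm_command", "arguments": {
  "series": [
    {"slide": [-0.004,-0.0002,0.0006],"angular": [0,0,0]},
    {"slide": [-0.004,-0.0002,0.0006],"angular": [0,0,0]},
    {"slide": [-0.004,-0.0002,0.0006],"angular": [0,0,0]},
    {"slide": [-0.004,-0.0002,0.0006],"angular": [0,0,0]}
  ]
}}

```text
clock: 18.15
tool_pos: [0.4067, -0.3649, 0.1045]
orientation: [0.434, 2.922, 0.028]
contact_force: [-8.3, 3.0, -5.8]
width: 0.0007
```

```bash
python3 - <<'E'
from h import *
tip([-150,0,17])
cap('side','s12.png')
im=cv2.imread('pics/s12.png')[200:320,270:420];cv2.imwrite('pics/s12.png',cv2.resize(im,(750,600),interpolation=2))
E
```

```text
t 18.15 tip bed mm [-154.3    0.5   18.1] TCPz 0.105 tilt 10.4 yaw -0.6 F bed [-8.8  0.3 -5.8] j [ 0.55  0.56  0.21  2.07 -0.57  0.44  2.51]
slide mm [-4.  -0.6  1.8]
```

View pics/s12.png

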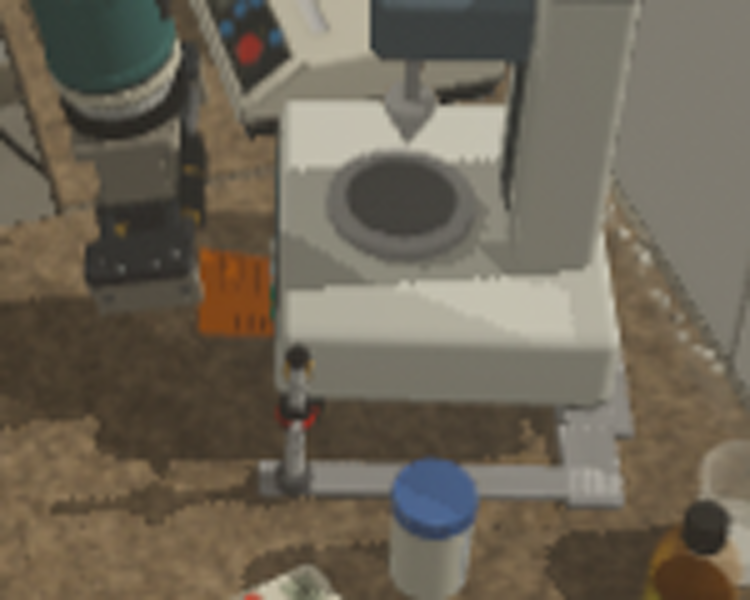

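Request:
{"name": "arm_command", "arguments": {
  "series": [
    {"slide": [0.008,0,0],"angular": [0,0,0]},
    {"slide": [-0.004,0,-0.03],"angular": [0,0,0]},
    {"slide": [-0.006,0,-0.03],"angular": [0,0,0]},
    {"slide": [-0.006,0,-0.035],"angular": [0,0,0]},
    {"slide": [-0.007,0,-0.034],"angular": [0,0,0]}
  ]
}}

```text
clock: 18.7
tool_pos: [0.3992, -0.3698, 0.2384]
orientation: [0.432, 2.912, 0.019]
contact_force: [0.9, 0.2, -0.2]
width: 0.0004
```

```bash
python3 - <<'E'
from h import *
plan([.405,-.366,.236],Rn.from_rotvec([.905,2.407,-.281]))
c=cap('wrist','w13.png')
print([proj(c,bed([-.087,-.122,z])).round() for z in(.06,.07,.08,.1)])
im=cv2.imread('pics/w13.png');im=cv2.rotate(im,cv2.ROTATE_180);cv2.imwrite('pics/w13.png',im)
E
```

```text
pos [ 0.3992 -0.3698  0.2384] t 18.7 F [ 0.9  0.2 -0.2] w 0.0004 j [ 0.42  0.33  0.38  2.03 -0.39  0.69  2.34]
slide now(mm) [-3.9  5.2  3.4] slide in final frame [-0.2  6.6  3. ] turn deg [ 11.82 -23.11  21.91]
[array([181., 263.]), array([178., 270.]), array([173., 278.]), array([164., 294.])]
```

View pics/w13.png

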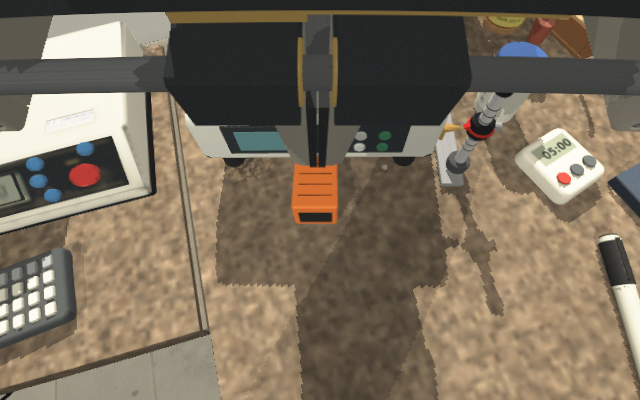

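Request:
{"name": "arm_command", "arguments": {
  "series": [
    {"slide": [0,0,0],"angular": [3,-5.8,5.5]},
    {"slide": [0,0,0],"angular": [3,-5.8,5.5]},
    {"slide": [0,0,0],"angular": [3,-5.8,5.5]},
    {"slide": [0,0.005,0],"angular": [2.8,-5.7,5.4]}
  ]
}}

```text
clock: 19.15
tool_pos: [0.4015, -0.3651, 0.2351]
orientation: [0.833, 2.497, -0.218]
contact_force: [0.2, 1.2, -0.7]
width: 0.0004
```

```bash
python3 - <<'E'
from h import *
tip()
c=cap('wrist','w14.png')
P=[proj(c,bed([-.087,-.122,z])).round() for z in(.06,.07,.08,.1)];print(P)
im=cv2.imread('pics/w14.png');im=cv2.rotate(im,cv2.ROTATE_180);cv2.imwrite('pics/w14.png',im)
q=639-P[1][0],399-P[1][1];x0,y0=int(q[0])-40,int(q[1])-40;print(x0,y0)
cv2.imwrite('pics/w14z.png',cv2.resize(im[y0:y0+80,x0:x0+80],(640,640)[:2],interpolation=2)[:600])
E
```

```text
t 19.15 tip bed mm [-133.1  -19.7  159. ] TCPz 0.235 tilt 28.4 yaw 19.3 F bed [-0.2  1.2 -0.7] j [ 0.28  0.25  0.46  2.25 -0.79  0.2   2.36]
[array([231., 216.]), array([228., 224.]), array([226., 233.]), array([222., 252.])]
371 135
```

View pics/w14z.png

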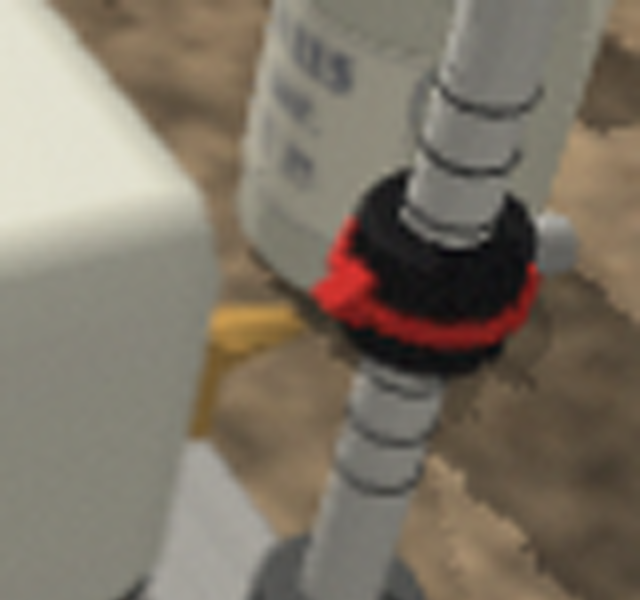

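```bash
python3 - <<'E'
from h import *
c=eyes.capture('wrist')
i=zline(c,228.6,227.1,(-.087,-.123));p=zline(c,230.1,224.2,(-.087,-.121));print(i,p,i[0]-p[0])
plan([.4067,-.3649,.1045],Rn.from_rotvec([.434,2.922,.028]))
E
```

```text
(np.float64(0.07136346806059773), np.float64(0.002973544791737126)) (np.float64(0.06882618823100001), np.float64(0.002064840466254941)) 0.0025372798295977272
pos [ 0.4027 -0.3647  0.2348] t 19.25 F [-0.4  0.1 -0.5] w 0.0003 j [ 0.28  0.25  0.46  2.24 -0.78  0.21  2.36]
slide now(mm) [ 62.3   1.7 114.5] slide in final frame [ 19.9  -5.1 128.8] turn deg [ -9.17  19.84 -17.96]
```

Request:
{"name": "arm_command", "arguments": {
  "series": [
    {"slide": [0.005,0,0],"angular": [-2.3,5,-4.5]},
    {"slide": [0.005,0,0],"angular": [-2.3,5,-4.5]},
    {"slide": [0.005,0,0],"angular": [-2.3,4.9,-4.5]},
    {"slide": [0.005,-0.005,0],"angular": [-2.3,4.9,-4.5]},
    {"slide": [0.005,0,0.04],"angular": [0,0,0]}
  ]
}}

```text
clock: 19.75
tool_pos: [0.3901, -0.3655, 0.1912]
orientation: [0.428, 2.916, 0.017]
contact_force: [0.9, -0.3, -0.6]
width: 0.0003
```

```bash
python3 - <<'E'
from h import *
tip([-167,0,19])
E
```

```text
t 19.75 tip bed mm [-169.3   -5.7  104.8] TCPz 0.191 tilt 10.9 yaw -0.8 F bed [ 0.9  0.  -0.6] j [ 0.32  0.41  0.52  2.09 -0.58  0.62  2.52]
slide mm [13.9  2.2 84.9]
```

Request:
{"name": "arm_command", "arguments": {
  "series": [
    {"slide": [0.005,0.001,0.03],"angular": [0,0,0]},
    {"slide": [0.005,0.001,0.03],"angular": [0,0,0]},
    {"slide": [0.004,0,0.025],"angular": [0,0,0]},
    {"slide": [-0.006,0,0.001],"angular": [0,0,0]}
  ]
}}

```text
clock: 20.15
tool_pos: [0.3949, -0.3565, 0.0984]
orientation: [0.435, 2.928, 0.032]
contact_force: [0.7, 0.3, 0.3]
width: 0.0002
```

```bash
python3 - <<'E'
from h import *
tip([-141,0,19])
E
```

```text
t 20.15 tip bed mm [-168.6    5.1   11.9] TCPz 0.098 tilt 10.1 yaw -0.6 F bed [0.6 0.4 0.3] j [ 0.43  0.57  0.36  2.11 -0.76  0.46  2.68]
slide mm [-28.4  -5.2  -2.4]
```

Request:
{"name": "arm_command", "arguments": {
  "series": [
    {"slide": [-0.003,-0.005,-0.004],"angular": [0,0,0]},
    {"slide": [-0.006,0,0],"angular": [0,0,0]},
    {"slide": [-0.005,0,0.0005],"angular": [0,0,0]},
    {"slide": [-0.004,0,0.0007],"angular": [0,0,0]},
    {"slide": [-0.004,0,0.0007],"angular": [0,0,0]},
    {"slide": [-0.004,0,0.0007],"angular": [0,0,0]}
  ]
}}

```text
clock: 20.75
tool_pos: [0.414, -0.3687, 0.1073]
orientation: [0.437, 2.929, 0.033]
contact_force: [-19.5, 6.2, 17.6]
width: 0.0003
```

```bash
python3 - <<'E'
from h import *
tip([-141,0,19])
E
```

```text
t 20.75 tip bed mm [-146.9   -0.7   20.8] TCPz 0.107 tilt 10.0 yaw -0.5 F bed [-20.5  -0.   17.6] j [ 0.4   0.58  0.4   2.06 -0.73  0.51  2.64]
slide mm [-5.5  0.6  2.8]
```

Request:
{"name": "arm_command", "arguments": {
  "series": [
    {"slide": [-0.002,0,-0.002],"angular": [0,0,0]},
    {"slide": [-0.003,0,0],"angular": [0,0,0]},
    {"slide": [-0.002,0,0],"angular": [0,0,0]}
  ]
}}

```text
clock: 21.05
tool_pos: [0.4225, -0.37, 0.1097]
orientation: [0.434, 2.928, 0.032]
contact_force: [-9.1, 3.3, -1.7]
width: 0.0002
```

```bash
python3 - <<'E'
from h import *
tip([-141,0,19])
E
```

```text
t 21.05 tip bed mm [-138.2    0.5   23.2] TCPz 0.11 tilt 10.1 yaw -0.6 F bed [-9.7  0.4 -1.7] j [ 0.39  0.59  0.4   2.04 -0.73  0.52  2.62]
slide mm [ 3.5 -0.7  3.6]
```

Request:
{"name": "arm_command", "arguments": {
  "series": [
    {"slide": [0.012,0,0.001],"angular": [0,0,0]},
    {"slide": [-0.004,0,-0.03],"angular": [0,0,0]},
    {"slide": [-0.006,0,-0.03],"angular": [0,0,0]},
    {"slide": [-0.006,0,-0.035],"angular": [0,0,0]},
    {"slide": [-0.006,0,-0.032],"angular": [0,0,0]},
    {"slide": [0,0,0],"angular": [3,-5.8,5.5]},
    {"slide": [0,0,0],"angular": [3,-5.8,5.5]},
    {"slide": [0,0,0],"angular": [3,-5.8,5.5]},
    {"slide": [0,0.005,0],"angular": [2.8,-5.7,5.4]},
    {"slide": [0,0,0],"angular": [0,0,0]}
  ]
}}

```text
clock: 22.05
tool_pos: [0.4157, -0.3682, 0.2364]
orientation: [0.856, 2.471, -0.236]
contact_force: [0.6, -0.5, -1.1]
width: 0.0004
```

```bash
cat > look.py <<'E'
from h import *
import sys
n=sys.argv[1]
tip()
c=cap('wrist',n+'.png')
P=[proj(c,bed([-.087,-.122,z])).round() for z in(.06,.07,.08,.1)];print(P)
im=cv2.imread(f'pics/{n}.png');im=cv2.rotate(im,cv2.ROTATE_180);cv2.imwrite(f'pics/{n}.png',im)
q=639-P[1][0],399-P[1][1];x0,y0=int(q[0])-40,int(q[1])-40;print(x0,y0)
cv2.imwrite(f'pics/{n}z.png',cv2.resize(im[y0:y0+75,x0:x0+80],(640,600),interpolation=2))
E
python3 look.py w15
```

```text
t 22.05 tip bed mm [-117.7  -20.   161.2] TCPz 0.236 tilt 29.2 yaw 20.6 F bed [ 0.8 -0.3 -1.1] j [ 0.14  0.28  0.6   2.24 -0.94  0.21  2.47]
[array([225., 202.]), array([222., 210.]), array([220., 219.]), array([215., 237.])]
377 149
```

View pics/w15z.png

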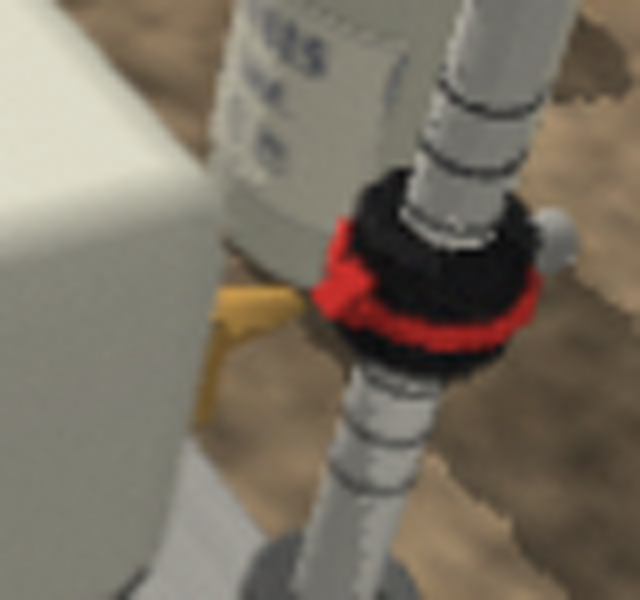

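View pics/w15.png

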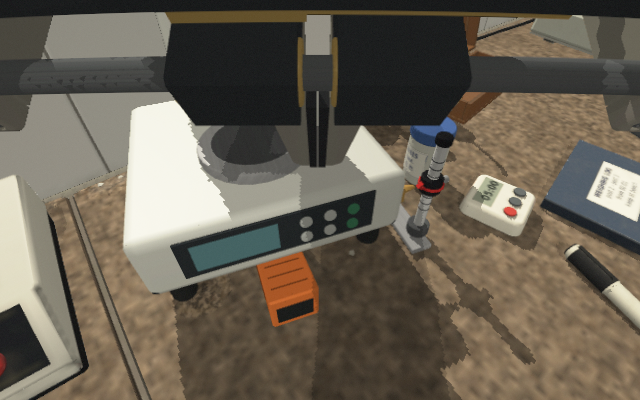

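```bash
python3 - <<'E'
from h import *
c=eyes.capture('wrist')
i=zline(c,222.6,213.4,(-.087,-.123));p=zline(c,224.1,212.6,(-.087,-.121));print(i,p,i[0]-p[0])
# projected px of level tips: offset
a=proj(c,bed([-.087,-.123,.0715]));b=proj(c,bed([-.087,-.121,.0715]));print(a,b,a-b)
print([tobed(onz(c,*q,.0)).round(4) for q in((639-276,399-324),(639-317,399-312))])
E
```

```text
(np.float64(0.07451181391182944), np.float64(0.0016505945054708458)) (np.float64(0.07440453904113091), np.float64(0.00117707380709932)) 0.00010727487069853159
[221.37272471 210.32448531] [223.39175839 209.75937572] [-2.01903369  0.56510959]
[array([-0.126,  0.019,  0.   ]), array([-0.1278, -0.0163,  0.    ])]
```

The level reading is within about 0.1 mm, and the heel base sits near bed x = -127, y ≈ 0. I'll check from a lower, independent viewpoint.

Request:
{"name": "arm_command", "arguments": {
  "series": [
    {"slide": [0.009,0,0.015],"angular": [0,0,0]},
    {"slide": [0.009,0,0.015],"angular": [0,0,0]},
    {"slide": [0,0,0],"angular": [0,0,0]},
    {"slide": [0,0,0],"angular": [0,0,0]}
  ]
}}

```text
clock: 22.55
tool_pos: [0.4165, -0.3714, 0.2029]
orientation: [0.863, 2.47, -0.237]
contact_force: [0.0, 0.9, 0.8]
width: 0.0004
```

```bash
python3 look.py w16
```

```text
t 22.55 tip bed mm [-116.1  -23.   127.7] TCPz 0.203 tilt 29.0 yaw 20.9 F bed [-0.3  0.9  0.8] j [ 0.29  0.34  0.44  2.24 -1.29  0.15  2.81]
[array([219., 230.]), array([216., 239.]), array([214., 250.]), array([208., 272.])]
383 120
```

View pics/w16z.png

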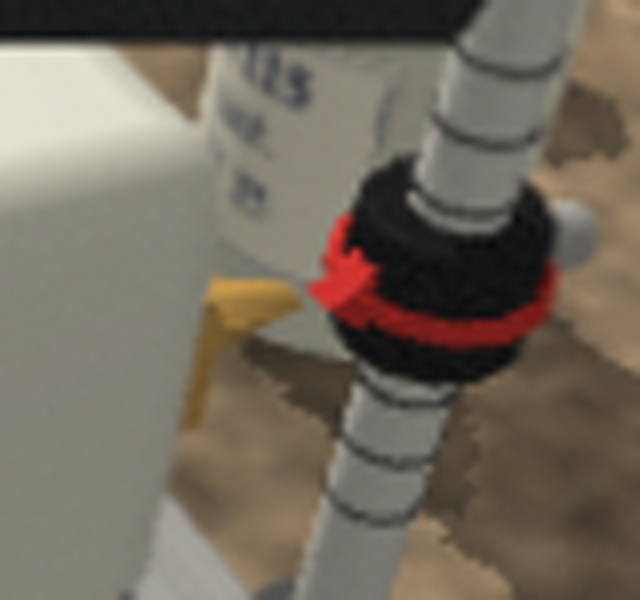

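```bash
python3 - <<'E'
from h import *
c=eyes.capture('wrist')
i=zline(c,217.4,242.75,(-.087,-.123));p=zline(c,218.25,241.9,(-.087,-.121));print(i,p,i[0]-p[0])
a=proj(c,bed([-.087,-.123,.0725]));b=proj(c,bed([-.087,-.121,.0725]));print(a-b)
E
```

```text
(np.float64(0.07299284998282105), np.float64(0.0022652797459752623)) (np.float64(0.0730063182589273), np.float64(0.0012317816863907066)) -1.3468276106251564e-05
[-2.18405926  0.56812845]
```

```bash
python3 -c "
from h import *
tip();print(ticket.finish_job())"
```

```text
t 22.65 tip bed mm [-115.9  -22.7  128.2] TCPz 0.203 tilt 29.1 yaw 20.8 F bed [ 0.8 -0.7  0.5] j [ 0.29  0.34  0.44  2.24 -1.29  0.15  2.81]
the job is handed in; nothing more can be done
None
```

I slid the wedge in thin end first under the middle of the analyser's front, and pushed its heel until the pointer stood level with the red index. I handed the job in at about 22.7 s, with the hand clear. The hand-in reports no verdict.

- **Pointer height:** two wrist-camera views from different heights put the pointer within about 0.1 mm of the index. I would trust that to about ±0.7 mm, and the limit is ±1.5 mm. It started about 14 mm low, slightly over the 6 to 13 mm stated.
- **Wedge position:** the heel is about 27 mm in front of the front face and within about 2 mm of the analyser's middle line. That puts the toe about 160 mm past the face.
- **Wedge load:** I inferred that the wedge carries the rubber foot from the pointer's rise and the 9 to 22 N of push it took. I did not measure that force directly.
- **Disagreements:**
  - The last 16 mm push raised the pointer about 2.4 mm, where the geometry predicts about 3.1 mm.
  - The arm could not reach the full tilt I asked for, so I pushed with the hand at about 10° from vertical.
- **Rest of the scene:** I never saw the hand touch the analyser, the index post or the other things, and saw nothing displaced in the pictures. I did not measure their positions again at the end.

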